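Wind in a line winder and snap its end clamp shut

TASK

Turn the winder's crank clockwise, as seen facing the leaning reel, until its drag suddenly lets go, the crank runs light and the brass pin under the clear cover drops; stop there, within a quarter turn. Then squeeze together the two upright handles of the end clamp on the same base until both snap shut on the tongue between them, and let go. Leave the other things on the bench where they are.

Things in the scene. Friction and masses are not known exactly. Their poses are not given: they have to be found in the camera images.
- winder: the winder: grey box base 220 (x) x 380 (y) x 60 mm high, fixed to the bench. Origin: centre of its underside; x to its back (away from the robot), y to its left, z up. On it, in mm in this frame: the round reel case at y = -90, leaning so that its face looks up and towards the robot, and the end clamp at x = -50, y = 120.
- bar_mid (a point): middle of the winder's steel roll bar, 22 mm thick (30 mm at its rubber sleeve), 315 mm above the bench, running along the winder's y over the whole base, on a post at each end (182 mm off). It hangs over the reel: a vertical tool cannot follow the crank all the way round; one tilted along the crank's axis, from the robot's side, can.
- crank_axis (a point): centre of the reel's round face (190 mm across), on the crank's axis. z: out of the face along that axis, 30 degrees from vertical, leaning to the robot; y level, as the winder's; x up the face's slope. The steel crank arm's top is 20 mm above the face (a 26 mm high nut on the axis); it starts at any angle and turns one way only: clockwise seen facing it (from x towards -y).
- knob_grip (a point): the crank's knob: black cylinder 24 mm across, 40 mm long, parallel to the crank's axis; spins freely on the arm, so a tool can keep one orientation. This point is on its axis, 16 mm from its outer end, 25 mm above the arm, 45 mm above the reel's face; it circles at 60 mm radius. Drag is 5 to 7 N here, about 1 N once it lets go, after 1.1 to 2.2 turns.
- telltale (a joint): drop of the brass pin in m: 0 (to 0.002) while the reel drags, 0.010 when the drag has let go. The pin, 14 mm across, stands under a clear cover 32 x 150 x 26 mm on the back of the base (in the winder's frame x = 85 mm, y = -40 to 110). Winding pushes it along its slot towards +y; where it reaches the steel gate plate it drops.
- pin (a point): the brass pin's middle while it is up; axes as the winder's. It starts at y = -10 mm in the winder's frame and moves 7 mm for each radian of the crank; it stays where it drops.
- follower (a point): the small dark steel follower (8 mm long) beside the pin under the cover. It moves with the crank, 7 mm a radian towards +y, level with it or up to 5 mm ahead while pushing it; past the pin once the drag has let go.
- clamp_mid (a point): midway between the clamp's two upright steel handles, 90 mm above the base, 50 mm above their hinges; axes as the winder's. Handles: 20 mm wide (x), 9 mm thick (y), reaching 10 mm above this point, hinged 12 mm either side of the middle. Over the outsides 59 mm here and 65 mm at their tops when open, 36 mm when shut; squeeze along y. The thin tongue between their feet ends 28 mm below.
- handle_left (a joint): the clamp's left handle (winder's +y side), rad: 0 open, 0.24 shut on the tongue. Resistance rises from 1 N to about 5 N at the grip near 0.1 and gives at about 0.15, after which it snaps shut and stays shut. The two need not give at the same moment.
- handle_right (a joint): the clamp's right handle (-y side), same values and behaviour as the left one.
- spanner: double open-ended spanner, 175 mm, lying flat in front of the winder; not part of the job, origin at the centre of its underside
- grease_jar: white jar, 44 mm across, 50 mm tall, standing on the winder's base behind the clamp; not part of the job, origin at the centre of its underside
- angle_bracket: L-shaped steel bracket, 70 x 40 mm foot, 50 mm tall, in front of the winder; not part of the job, origin at the centre of its underside
- bolt_pack: four dark steel bolts in a row held by two straps, 232 x 52 x 14 mm, right of the winder; not part of the job, origin at the centre of its underside
- small_carton: small cardboard carton 130 x 100 x 70 mm, left of the winder; not part of the job, origin at the centre of its underside
- tin: plain metal tin, 66 mm across, 90 mm tall, at the far left; not part of the job, origin at the centre of its underside
- screwdriver: screwdriver, 190 mm, at the far right; not part of the job, origin at the centre of its underside

How it is judged:
By the outcome, as a careful person would: the job done as asked, in the order asked, and still so for the second after the job is handed in, with the robot touching nothing.
It also fails if it takes over 61 s, if anything falls off the work surface, if the arm or the gripper's body presses on something with over 40 N, if the wrist force passes 120 N, or if a joint passes its speed limit or range.

ROBOT

A 6-joint arm with a two-finger parallel gripper is mounted at the origin on the work surface. World frame = base frame: x ahead of the robot, y to its left, z up, the work surface at z = 0. Lengths are in m, angles in rad, forces in N, time in s.
With the tool pointing down it reaches from about 0.25 to 0.725 m from the base axis. Payload 4 kg.
Tool frame: the origin (TCP) lies between the finger pads; the fingertips stand 14 mm ahead of it and the grasp point (between the pads) lies 5 mm behind it; x points along the fingers, z is the direction in which the jaws open and shut, and the axes are right-handed (so a half turn about x gives the same grasp; the last joint's range is limited). The gripper opens to 85 mm and grips with 20 to 120 N. Pads are 22 mm wide; open, the fingers measure 114 mm over their backs; the gripper's body (76 mm by 85 mm) begins 54 mm behind the grasp point. The pads swing forward as they close: fully open they stand 13 mm farther back than shut.
Start: joints at [1.111, 0.241, 0.005, 1.335, 0, 1.571], TCP at [0.222, 0.448, 0.245] pointing down, gripper open.
Joint ranges: [-2.72, 2.72], [-1.05, 1.87], [-1.09, 1.28], [-1.99, 2.15], [-1.42, 1.44], [-3.14, 3.14]. Speed limits (rad/s): [2.79, 2.79, 3.14, 3.14, 3.14, 3.14].

INTERFACE

Orientations are given as a rotation vector (axis times angle).
In Python, from station import status, capture, bot, spotter gives the robot as it stands.
- The arm moves only by the tool apply_moves, never from a script. Its argument "plan" is a list of rows, each a list of 5 numbers: the shift along the tool's x, y, z in m, then the turn about the tool's x in rad, then the finger opening in m, from 0 to 0.0854. A call has 1 to 20 rows; each row shifts and turns the pose as measured when the row begins, along the tool's axes as they then stand; what a row does not reach is not made up. A row lasts 1/10 s, in which the tool goes at most 50 mm and 8.59 degrees, less where a joint would pass 70% of its speed; a pose out of reach is approached as far as the arm can. A call is refused whole if a number of a shift passes 0.05 or a number of a turn 0.15, either way. A call with a gripper value outside its range is refused whole. The fingers move at their own pace and stop on an object; "squeeze" is the grip in N (left out, the last holds). Time passes only in rows, so rows that do not move let the fingers close. It gives the time, the measured TCP pose, the force and the opening at its end, in the units of the state.
- status.get_state(): the state, without advancing time (a new reading comes with each control period).
- capture(name): name is "scene" or "top" or "wrist"; returns a dict with "pixels" (400x640x3 uint8, red, green, blue), "camera_matrix" (3x3 intrinsics, pixels), "pose" (4x4, takes a point from camera to world coordinates). Camera axes: x right, y up, looking along -z (the intrinsics and any distortion apply to the point x, -y, -z); pixel columns grow to the right and rows downward; lengths in m; the calibration is good to about 2 mm. A picture is of the moment at which its call begins. There is no depth.
- bot.job_done(): hands the job in, once; it reports no verdict.
Trained networks look in a picture, given as the dict that the camera call returned (one of the last four; its "shot" number tells which), for a name from the list of things; names that differ only in an ending like _2 or _b are one class to them, and where a whole thing is asked for, a point or a joint stands for the part that bears it (a point fixed in the world has none). Each returns a list of dicts, best first, with "p" (0 to 1); they miss things now and then, are a little off and sometimes report something else, mostly with a low value. They report only what shows in the picture. A call takes as long as a camera call.
- spotter.find_in(target, picture): "location" ([column, row] in pixels, amid what is visible of it).
- spotter.cut_out(target, picture): "region" (400x640 bool, what is visible of it) and "location" ([column, row] in pixels, amid what is visible of it).
- spotter.landmark_of(target, picture): "location" ([column, row] in pixels: a listed point, or the origin of a listed thing).
The state is a dict: "t": time; "joints": joint angles; "joint_vel": joint speeds; "joint_torque": joint torques, N m; "tool_pos": TCP position; "tcp_rot": TCP orientation; "ft_force": force on the tool from outside, world axes, zero at the start; "torque": the same for the moment, N m; "gripper_width": finger opening in m.
Only numpy, scipy, OpenCV 4.12 (cv2) and the standard library are available. Lean on these libraries where they do the work, as an engineer would, in place of code of your own. Each camera call takes 0.05 s, during which the arm holds its last target.

## Working session

There is one attempt and no reset: what is moved stays moved. The work goes in short steps, Python scripts to look and compute and a tool call to move; the robot and the scene stay as the last step left them, time stands still between calls to the robot, and variables do not carry over. Pictures are saved under pics/ and viewed, and the job is handed in when it is done.

Besides the shell and the picture viewer there is one more tool, called after "Request:" by a JSON object that holds its "op" and its "data". apply_moves: Moves the arm, as the interface text tells. Its arguments: {"type":"object","properties":{"plan":{"type":"array"},"squeeze":{"type":"number"}},"required":["plan"]}

```bash
ls; mkdir -p pics; cat > h.py <<'E'
import numpy as np, cv2
from station import status, capture, bot, spotter
from scipy.spatial.transform import Rotation as R
def save(c,n): cv2.imwrite('pics/'+n,cv2.cvtColor(c['pixels'],cv2.COLOR_RGB2BGR))
def proj(c,P):
    P=np.atleast_2d(P);T=np.linalg.inv(c['pose']);q=(T[:3,:3]@P.T).T+T[:3,3]
    q=q*[1,-1,-1];K=np.array(c['camera_matrix']);u=(K@q.T).T
    return u[:,:2]/u[:,2:]
def ray(c,uv):
    K=np.array(c['camera_matrix']);d=np.linalg.solve(K,[uv[0],uv[1],1])*[1,-1,-1]
    d=c['pose'][:3,:3]@d;return c['pose'][:3,3],d/np.linalg.norm(d)
def atz(c,uv,z):
    o,d=ray(c,uv);return o+d*(z-o[2])/d[2]
def tri(L):
    A=np.zeros((3,3));b=np.zeros(3)
    for c,uv in L:
        o,d=ray(c,uv);M=np.eye(3)-np.outer(d,d);A+=M;b+=M@o
    return np.linalg.solve(A,b)
E
python3 - <<'E'
from h import *
np.set_printoptions(precision=4,suppress=True)
s=status.get_state();print(s)
for n in ['scene','top','wrist']:
    c=capture(n);save(c,n+'0.png');print(n,{k:(v if k!='pixels' else 0) for k,v in c.items()})
    for t in ['winder','bar_mid','crank_axis','knob_grip','pin','follower','clamp_mid']:
        print(t,[(np.round(r['location'],1),round(r['p'],2)) for r in spotter.landmark_of(t,c)[:2]])
E
```

```text
pics
{'t': 0.0, 'joints': array([ 1.111 ,  0.2414,  0.0037,  1.3352, -0.    ,  1.5708]), 'joint_vel': array([ 0.0001, -0.0001, -0.0002, -0.0011,  0.0005, -0.0012]), 'joint_torque': array([ -0.0008, -37.2316,  25.2408,   0.0169,  -0.0001,  -0.    ]), 'tool_pos': array([0.2216, 0.4475, 0.2444]), 'tcp_rot': array([-0.8653,  1.3941,  0.8635]), 'ft_force': array([-0.5517, -0.5136, -0.1058]), 'torque': array([0.0265, 0.0339, 0.0641]), 'gripper_width': 0.08550844635716888}
scene {'pixels': 0, 'camera_matrix': array([[396.048 ,   0.    , 323.1551],
       [  0.    , 396.048 , 202.0623],
       [  0.    ,   0.    ,   1.    ]]), 'pose': array([[-0.4172, -0.6055,  0.6777,  1.3533],
       [ 0.9087, -0.2913,  0.2991,  0.3161],
       [ 0.0163,  0.7406,  0.6717,  0.9398],
       [ 0.    ,  0.    ,  0.    ,  1.    ]]), 'shot': 1}
winder [(array([339.1, 260.4]), 0.79), (array([456.4, 294.4]), 0.43)]
bar_mid [(array([330.6, 194. ]), 0.58), (array([337.6, 209.8]), 0.4)]
crank_axis [(array([314.7, 208.8]), 0.93)]
knob_grip [(array([313.8, 197.7]), 0.43)]
pin [(array([460.9, 298.1]), 0.36)]
follower [(
[... 509 characters left out ...]
6, 236.9]), 0.57)]
bar_mid [(array([299.8, 156.6]), 0.55)]
crank_axis [(array([329.9, 193.6]), 0.61), (array([261. , 205.3]), 0.28)]
knob_grip [(array([321.7, 180.4]), 0.46)]
pin []
follower [(array([267.4, 186.2]), 0.28)]
clamp_mid [(array([261.8, 207.9]), 0.9)]
wrist {'pixels': 0, 'camera_matrix': array([[309.4778,   0.    , 317.8024],
       [  0.    , 309.4778, 202.2539],
       [  0.    ,   0.    ,   1.    ]]), 'pose': array([[ 0.4439, -0.8597, -0.2527,  0.1582],
       [ 0.8961,  0.4257,  0.1257,  0.4805],
       [-0.0005, -0.2823,  0.9593,  0.3735],
       [ 0.    ,  0.    ,  0.    ,  1.    ]]), 'shot': 3}
winder []
bar_mid []
crank_axis []
knob_grip []
pin []
follower []
clamp_mid []
```

View pics/scene0.png

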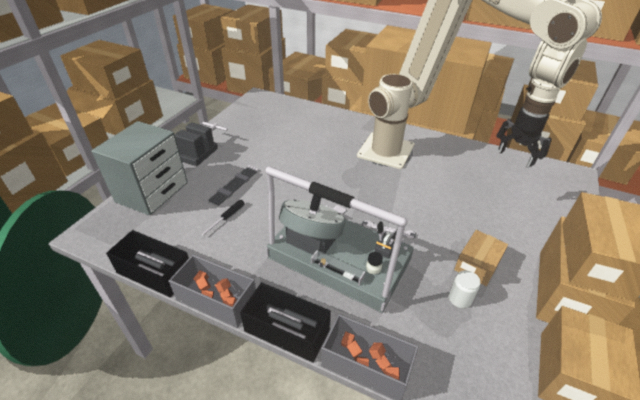

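View pics/top0.png

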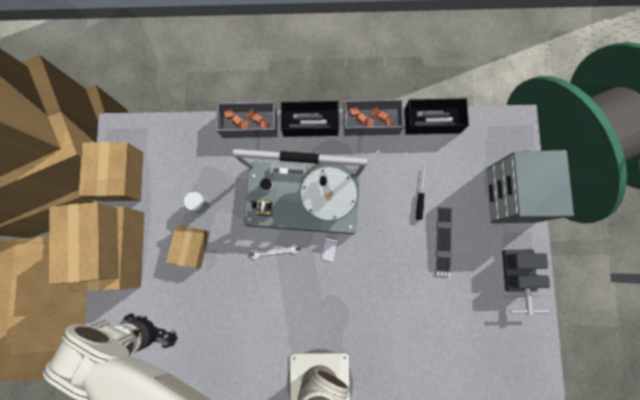

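```bash
python3 - <<'E'
import cv2
a=cv2.imread('pics/scene0.png')[140:320,200:470];cv2.imwrite('pics/s0z.png',cv2.resize(a,None,fx=2.9,fy=2.9,interpolation=2))
a=cv2.imread('pics/top0.png')[120:260,220:400];cv2.imwrite('pics/t0z.png',cv2.resize(a,None,fx=4,fy=4,interpolation=2))
E
```

```text
(no output)
```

View pics/s0z.png

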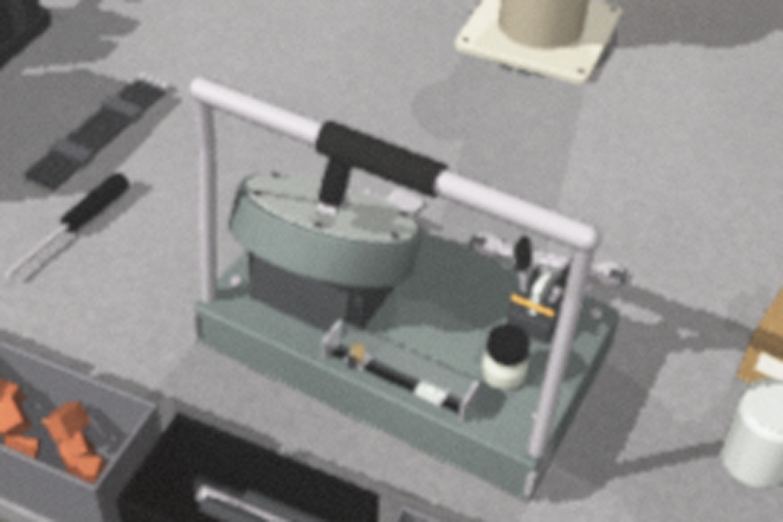

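View pics/t0z.png

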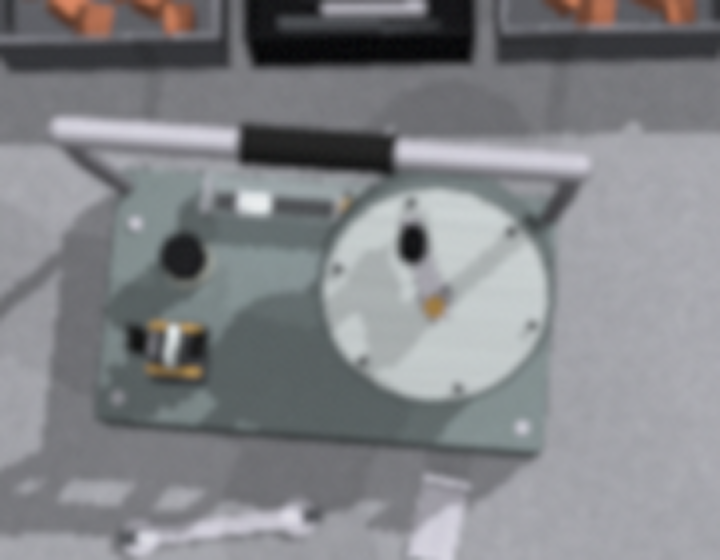

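```bash
cat > fit.py <<'E'
from h import *
np.set_printoptions(precision=4,suppress=True)
from scipy.optimize import least_squares
s=capture('scene');t=capture('top')
zt=lambda a,b:np.array([a,b])/4+[220,120]-.375
zs=lambda a,b:np.array([a,b])/2.9+[200,140]-.33
for n,u in dict(FL=zt(100,418),FR=zt(540,450),BL=zt(133,170)).items(): print(n,atz(t,u,.06))
for n,u in dict(barL=zt(55,127),barR=zt(588,167)).items(): print(n,atz(t,u,.315))
print('bar',tri([(t,zt(55,127)),(s,zs(592,238))]),tri([(t,zt(588,167)),(s,zs(197,88))]))
for n,c in dict(scene=s,top=t).items():
    for k in ['crank_axis','knob_grip','clamp_mid','winder','bar_mid','pin']:
        print(n,k,[(np.round(r['location'],1),round(r['p'],2)) for r in spotter.landmark_of(k,c)[:3]])
print('crank',tri([(t,[329.9,193.6]),(s,[314.7,208.8])]),tri([(t,zt(433,290)),(s,zs(327,205))]))
print('clamp',tri([(t,[261.8,207.9]),(s,[387,226.7])]))
print('knob',tri([(t,[321.7,180.4]),(s,[313.8,197.7])]))
E
python3 fit.py
```

```text
FL [0.5274 0.2412 0.06  ]
FR [ 0.4952 -0.1276  0.06  ]
BL [0.741  0.2154 0.06  ]
barL [0.7097 0.2285 0.315 ]
barR [ 0.6741 -0.1469  0.315 ]
bar [0.7085 0.228  0.319 ] [ 0.6732 -0.1448  0.3144]
scene crank_axis [(array([313.8, 212.7]), 0.72)]
scene knob_grip [(array([315.9, 203. ]), 0.59)]
scene clamp_mid [(array([386.6, 227.1]), 0.82)]
scene winder [(array([338.4, 259.4]), 0.88)]
scene bar_mid [(array([333.3, 197.9]), 0.86)]
scene pin [(array([387.3, 228.9]), 0.51), (array([315.5, 201.4]), 0.2)]
top crank_axis [(array([330.4, 194.5]), 0.86)]
top knob_grip [(array([321.8, 177.2]), 0.61)]
top clamp_mid [(array([258.9, 207.7]), 0.67)]
top winder [(array([301.6, 201.4]), 0.81)]
top bar_mid [(array([299.2, 160. ]), 0.92)]
top pin []
crank [ 0.6082 -0.0423  0.1642] [ 0.615  -0.0407  0.1637]
clamp [0.5701 0.169  0.1486]
knob [ 0.6387 -0.0233  0.2374]
```

```bash
python3 - <<'E'
from h import *
np.set_printoptions(precision=4,suppress=True)
s=status.get_state();M=R.from_rotvec(s['tcp_rot']).as_matrix();print(M)
c=capture('wrist');print(M.T@(c['pose'][:3,3]-s['tool_pos']),M.T@c['pose'][:3,:3])
E
```

```text
[[-0.     -0.8961  0.4438]
 [ 0.      0.4438  0.8961]
 [-1.      0.     -0.    ]]
[-0.1282  0.0715  0.0008] [[ 0.0005  0.2823 -0.9593]
 [-0.0001  0.9593  0.2823]
 [ 1.     -0.      0.0006]]
```

View pics/wrist0.png

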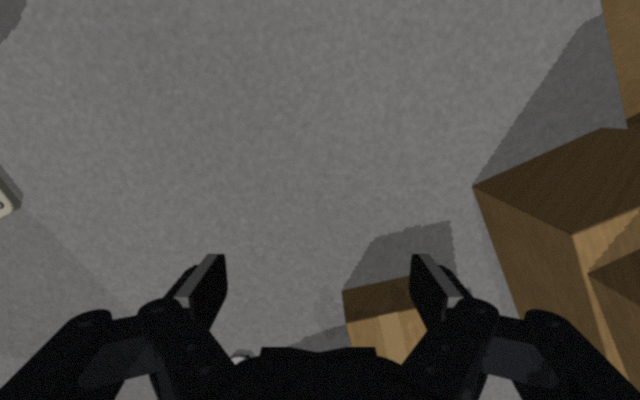

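Request:
{"op": "apply_moves", "data": {"plan": [[-0.05, 0, 0, 0, 0.085], [-0.05, 0, 0, 0, 0.085], [-0.05, 0, 0, 0, 0.085], [-0.05, 0, 0, 0, 0.085], [0, -0.038, -0.025, 0, 0.085], [0, -0.038, -0.025, 0, 0.085], [0, -0.038, -0.025, 0, 0.085], [0, -0.038, -0.025, 0, 0.085], [0, -0.038, -0.025, 0, 0.085], [0, -0.038, -0.025, 0, 0.085], [0, -0.038, -0.025, 0, 0.085], [0, -0.038, -0.025, 0, 0.085], [0, -0.038, -0.025, 0, 0.085], [0, -0.038, -0.025, 0, 0.085], [0, 0, 0, -0.12, 0.085], [0, 0, 0, -0.12, 0.085], [0, 0, 0, -0.12, 0.085]]}}

```text
t: 3.65
tool_pos: [0.4626, 0.0402, 0.452]
tcp_rot: [-1.151, 1.248, 1.141]
ft_force: [0.3, -0.9, 0.5]
gripper_width: 0.0854
```

```bash
python3 - <<'E'
from h import *
np.set_printoptions(precision=4,suppress=True)
s=status.get_state();M=R.from_rotvec(s['tcp_rot']).as_matrix();print(s['t'],s['tool_pos'],s['joints']);print(M)
c=capture('wrist');save(c,'w1.png')
E
```

```text
3.65 [0.4626 0.0402 0.452 ] [ 0.0895  0.1818  0.4648  1.8499 -0.0043  0.1749]
[[ 0.0043 -0.9963  0.0853]
 [-0.004   0.0853  0.9963]
 [-1.     -0.0046 -0.0036]]
```

View pics/w1.png

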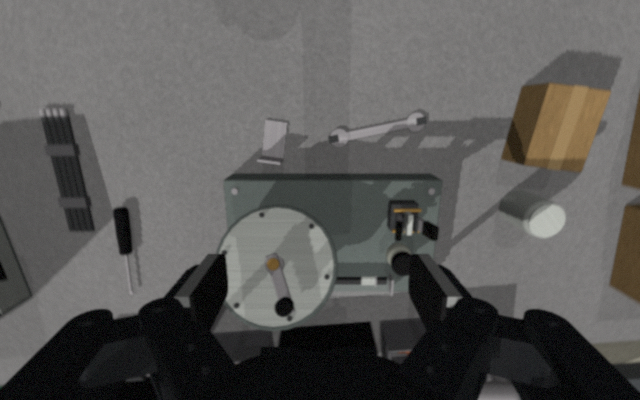

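```bash
python3 - <<'E'
from h import *
a=cv2.imread('pics/w1.png')[160:340,210:460];cv2.imwrite('pics/w1z.png',cv2.resize(a,None,fx=3.2,fy=3.2,interpolation=2))
np.set_printoptions(precision=4,suppress=True)
w=capture('wrist')
for k in ['crank_axis','knob_grip','clamp_mid','winder','pin','follower','grease_jar']:
  print(k,[(np.round(r['location'],1),round(r['p'],2)) for r in spotter.landmark_of(k,w)[:3]])
E
```

```text
crank_axis [(array([276., 261.]), 0.96)]
knob_grip [(array([284.5, 308. ]), 0.82), (array([397.6, 253.3]), 0.31)]
clamp_mid [(array([411.9, 233.5]), 0.67)]
winder [(array([329.8, 225.1]), 0.69)]
pin []
follower [(array([378.3, 132.7]), 0.42)]
grease_jar [(array([395.9, 252. ]), 0.66)]
```

View pics/w1z.png

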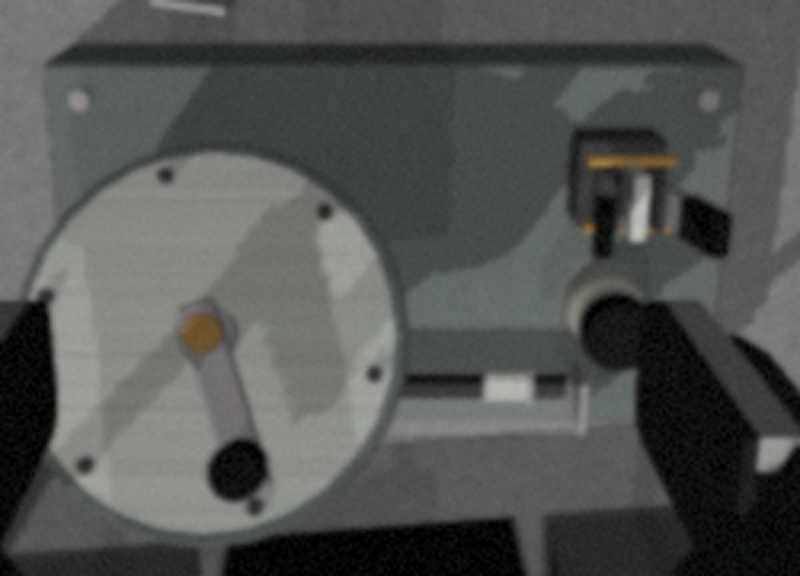

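```bash
cat > fit2.py <<'E'
from h import *
np.set_printoptions(precision=4,suppress=True)
from scipy.optimize import least_squares
t=capture('top');w=capture('wrist')
zt=lambda a,b:np.array([a,b])/4+[220,120]-.375
zw=lambda a,b:np.array([a,b])/3.2+[210,160]-.35
th=np.radians(30)
def W(p,v):
    c,s=np.cos(p[2]),np.sin(p[2]);return np.array([p[0]+c*v[0]-s*v[1],p[1]+s*v[0]+c*v[1],v[2]])
n=np.array([-np.sin(th),0,np.cos(th)]);u=np.array([np.cos(th),0,np.sin(th)]);e=np.array([0,1,0.])
def fpt(p,a,b,h): return W(p,np.array([p[3],-.09,p[4]])+a*u+b*e+h*n)
phi=np.linspace(0,2*np.pi,721)
def circ(p,c):
    return proj(c,np.array([fpt(p,.095*np.cos(f),.095*np.sin(f),0) for f in phi]))
def res(p,pr=False):
    r=[]
    def add(c,P,uv,wt=1): r.extend(list((proj(c,P)[0]-uv)*wt))
    add(w,W(p,[-.11,-.19,.06]),zw(48,65)); add(w,W(p,[-.11,.19,.06]),zw(742,65))
    add(t,W(p,[-.11,.19,.06]),zt(100,418)); add(t,W(p,[-.11,-.19,.06]),zt(540,450)); 
    add(t,W(p,[.11,.19,.06]),zt(133,170),.5)
    for f,uv,wt in [(w,zw(203,334),1),(t,zt(433,303),1)]: add(f,fpt(p,0,0,.026),uv,wt)
    for f,uv in [(w,zw(237,470)),(t,zt(412,240))]: add(f,fpt(p,.06*np.cos(p[5]),.06*np.sin(p[5]),.055),uv)
    C=circ(p,w); r+=[C[:,1].min()-zw(0,148)[1],C[:,1].max()-zw(0,535)[1],C[:,0].max()-zw(393,0)[0]]
    C=circ(p,t); r+=[C[:,1].min()-zt(0,187)[1],C[:,1].max()-zt(0,402)[1],C[:,0].min()-zt(322,0)[0],C[:,0].max()-zt(553,0)[0]]
    return np.array(r)
f=least_squares(res,[.619,.044,-.09,0,.155,.3],loss='soft_l1')
p=f.x;print(p);print(res(p))
np.save('p.npy',p)
print('yaw',np.degrees(p[2]),'F',fpt(p,0,0,0),'knobgrip',fpt(p,.06*np.cos(p[5]),.06*np.sin(p[5]),.045),'clamp',W(p,[-.05,.12,.15]),'ctr45',fpt(p,0,0,.045))
print('pred clamp',proj(w,W(p,[-.05,.12,.15])),proj(t,W(p,[-.05,.12,.15])))
E
python3 fit2.py
```

```text
[ 0.6182  0.0492 -0.0901  0.0091  0.1375  0.3494]
[-4.0779  0.1437  0.3157  0.6644 -2.1258  0.5343  0.7814  1.0978 -1.8926
 -0.5051 -0.2707 -0.4412  0.3286 -0.4809 -0.5225 -1.8912 -0.1231  0.7956
 -0.026   1.118   2.505  -2.8779 -0.9456 -1.2602  0.2979]
yaw -5.164634548115188 F [ 0.6191 -0.0412  0.1375] knobgrip [ 0.6471 -0.0232  0.2046] clamp [0.5792 0.1732 0.15  ] ctr45 [ 0.5967 -0.0392  0.1764]
pred clamp [[413.0893 233.0764]] [[260.9998 204.8625]]
```

Request:
{"op": "apply_moves", "data": {"plan": [[0, -0.05, -0.02, 0, 0.085], [0, -0.05, -0.02, 0, 0.085], [0, -0.05, -0.02, 0, 0.085], [0, -0.05, -0.02, 0, 0.085], [0, -0.05, -0.01, 0, 0.085], [0, -0.05, 0, 0, 0.085]]}}

```text
t: 4.8
tool_pos: [0.6423, -0.0559, 0.431]
tcp_rot: [-1.132, 1.271, 1.165]
ft_force: [-0.7, 0.4, -1.0]
gripper_width: 0.0847
```

```bash
cat > st.py <<'E'
from h import *
np.set_printoptions(precision=4,suppress=True)
s=status.get_state();M=R.from_rotvec(s['tcp_rot']).as_matrix();print(s['t'],s['tool_pos'],s['joints'],s['ft_force'],s['gripper_width']);print(M)
E
python3 st.py
```

```text
4.8 [ 0.6423 -0.0559  0.431 ] [-0.0858  0.7226  1.2714  2.1482 -0.0025  0.0007] [-0.7155  0.3546 -1.0082] 0.08473892829327574
[[-0.0287 -0.9959  0.0862]
 [-0.      0.0863  0.9963]
 [-0.9996  0.0286 -0.0025]]
```

Request:
{"op": "apply_moves", "data": {"plan": [[-0.05, 0, 0, 0, 0.085], [-0.05, 0, 0, 0, 0.085], [-0.05, 0, 0, 0, 0.085]]}}

```text
t: 5.1
tool_pos: [0.6177, -0.0523, 0.5022]
tcp_rot: [-1.189, 1.19, 1.082]
ft_force: [-0.8, 0.6, 0.1]
gripper_width: 0.0848
```

```bash
python3 st.py
```

```text
5.1 [ 0.6177 -0.0523  0.5022] [-0.0836  0.6121  1.2754  2.1496 -0.0019  0.0018] [-0.8328  0.5732  0.1325] 0.08484491812373697
[[ 0.0839 -0.9928  0.0855]
 [-0.009   0.0851  0.9963]
 [-0.9964 -0.0843 -0.0018]]
```

Request:
{"op": "apply_moves", "data": {"plan": [[-0.05, -0.01, 0, 0, 0.085], [-0.05, -0.01, 0, 0, 0.085], [-0.05, -0.01, 0, 0, 0.085], [-0.05, -0.01, 0, 0, 0.085], [-0.05, -0.01, 0, 0, 0.085], [-0.05, -0.01, 0, 0, 0.085]]}}

```text
t: 5.7
tool_pos: [0.5329, -0.0407, 0.6492]
tcp_rot: [-1.303, 1.003, 0.898]
ft_force: [0.0, 0.9, -0.4]
gripper_width: 0.0849
```

```bash
python3 st.py
```

```text
5.7 [ 0.5329 -0.0407  0.6492] [-0.0758  0.3588  1.2754  2.15   -0.0006  0.0023] [ 0.0001  0.9177 -0.3865] 0.08494924181110221
[[ 0.33   -0.9407  0.0781]
 [-0.0257  0.0737  0.9969]
 [-0.9436 -0.331   0.0002]]
```

Request:
{"op": "apply_moves", "data": {"plan": [[-0.05, -0.01, -0.004, 0, 0.085], [-0.05, -0.01, -0.004, 0, 0.085], [-0.05, -0.01, -0.004, 0, 0.085], [-0.05, -0.01, -0.004, 0, 0.085]]}}

```text
t: 6.1
tool_pos: [0.456, -0.0444, 0.7333]
tcp_rot: [-1.37, 0.875, 0.773]
ft_force: [-0.3, -0.1, 0.1]
gripper_width: 0.0851
```

```bash
python3 st.py; python3 - <<'E'
from h import *
s=status.get_state();M=R.from_rotvec(s['tcp_rot']).as_matrix();n=M[:,0];print(np.degrees(np.arctan2(np.hypot(n[0],n[1]),-n[2])),np.degrees(np.arctan2(n[1],n[0])))
E
```

```text
6.1 [ 0.456  -0.0444  0.7333] [-0.1068  0.1899  1.2754  2.15    0.0153 -0.0307] [-0.3079 -0.143   0.1192] 0.08511181394899361
[[ 0.4838 -0.8722  0.0724]
 [-0.0365  0.0626  0.9974]
 [-0.8744 -0.4852 -0.0015]]
29.024113698077695 -4.310279582233413
```

Request:
{"op": "apply_moves", "data": {"plan": [[0.045, 0.013, 0.005, 0, 0.085], [0.045, 0.013, 0.005, 0, 0.085], [0.045, 0.013, 0.005, 0, 0.085], [0.045, 0.013, 0.005, 0, 0.085], [0.045, 0.013, 0.005, 0, 0.085], [0.045, 0.013, 0.005, 0, 0.085], [0.04, 0.013, 0.005, 0, 0.085], [0, 0, 0, 0, 0.085]]}}

```text
t: 6.9
tool_pos: [0.5098, -0.0112, 0.5047]
tcp_rot: [-1.411, 0.778, 0.687]
ft_force: [-0.1, 0.7, -0.8]
gripper_width: 0.0849
```

```bash
python3 st.py; python3 - <<'E'
from h import *
w=capture('wrist');save(w,'w2.png')
for k in ['crank_axis','knob_grip','clamp_mid','winder','pin','follower']:
  print(k,[(np.round(r['location'],1),round(r['p'],2)) for r in spotter.landmark_of(k,w)[:3]])
E
```

```text
6.9 [ 0.5098 -0.0112  0.5047] [-0.0023 -0.2009  0.0296  1.1751 -0.0349  0.0512] [-0.0947  0.6892 -0.8186] 0.08492927891795539
[[ 0.5856 -0.808   0.0642]
 [-0.0362  0.053   0.9979]
 [-0.8098 -0.5867  0.0018]]
crank_axis [(array([302.3,  71.5]), 0.76)]
knob_grip [(array([317.4, 117. ]), 0.5)]
clamp_mid [(array([459.9,  38.3]), 0.98)]
winder [(array([360. ,  25.4]), 0.58), (array([461.2,  38.5]), 0.46)]
pin []
follower []
```

View pics/w2.png

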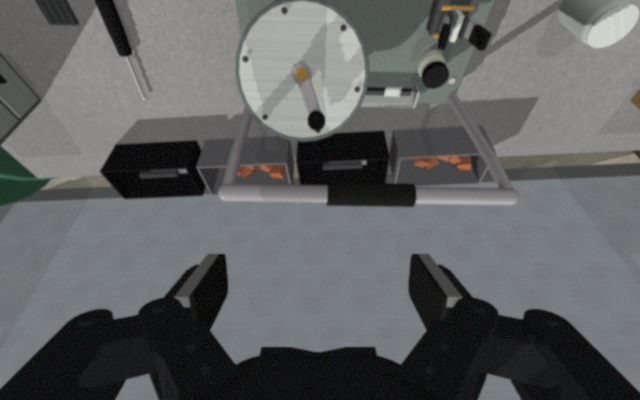

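```bash
python3 - <<'E'
from h import *
a=cv2.imread('pics/w2.png')[0:220,210:530];cv2.imwrite('pics/w2z.png',cv2.resize(a,None,fx=2.5,fy=2.5,interpolation=2))
E
```

```text
(no output)
```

View pics/w2z.png

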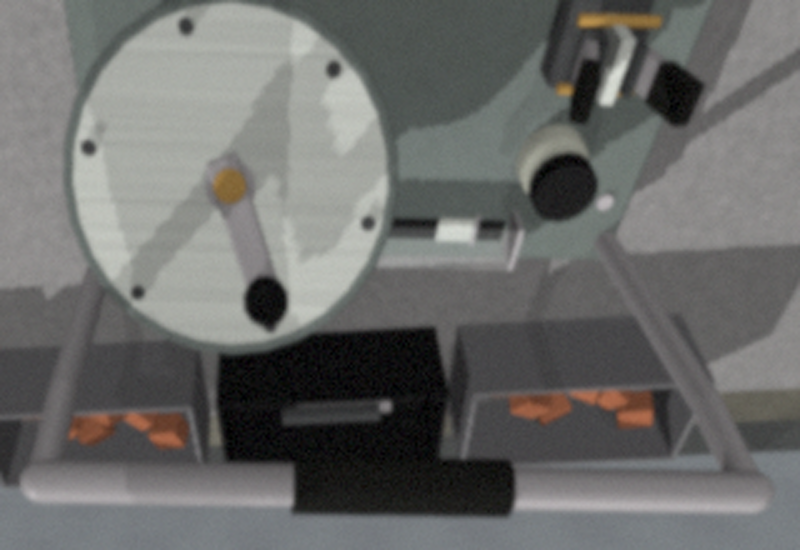

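```bash
python3 - <<'E'
s=open('fit2.py').read()
s=s.replace("zw=lambda a,b:np.array([a,b])/3.2+[210,160]-.35","zw=lambda a,b:np.array([a,b])/2.5+[210,0]-.3")
s=s.replace("add(w,W(p,[-.11,-.19,.06]),zw(48,65)); add(w,W(p,[-.11,.19,.06]),zw(742,65))","")
s=s.replace("zw(203,334)","zw(230,186)").replace("zw(237,470)","zw(267,299)")
s=s.replace("zw(0,148)","zw(0,2)").replace("zw(0,535)","zw(0,345)").replace("C[:,0].max()-zw(393,0)[0]]","C[:,0].max()-zw(388,0)[0],C[:,0].min()-zw(72,0)[0]]")
s=s.replace(".055),uv)",".061),uv)")
s=s.replace("    return np.array(r)","    add(w,W(p,[p[6],.182,.315]),zw(752,492));add(w,W(p,[p[6],-.182,.315]),zw(40,483))\n    return np.array(r)").replace(",.3],loss",",.3,.07],loss").replace("np.save","print('bar',W(p,[p[6],0,.315]),'u',W(p,u)-W(p,[0,0,0]),'e',W(p,e)-W(p,[0,0,0]));np.save")
open('fit3.py','w').write(s)
E
python3 fit3.py
```

```text
[ 0.6206  0.0489 -0.0849  0.0179  0.1481  0.3626  0.0911]
[-1.8983  0.1115  1.0296  0.0797 -1.9468 -0.7184 -0.192  -0.3128  0.6499
 -4.7236 -0.1262 -0.4575 -0.2123 -2.9847 -2.966   0.48    1.8141 -1.3092
 -7.3646 -4.8562 -1.1652  0.7874 -9.3136 -1.188   5.0409 -0.3725]
bar [0.7114 0.0412 0.315 ] u [ 0.8629 -0.0735  0.5   ] e [0.0848 0.9964 0.    ]
yaw -4.866654433156778 F [ 0.6308 -0.0422  0.1481] knobgrip [ 0.6586 -0.0233  0.2151] clamp [0.581  0.1728 0.15  ] ctr45 [ 0.6083 -0.0403  0.1871]
pred clamp [[462.1001  28.4705]] [[261.1515 204.2963]]
```

```bash
python3 - <<'E'
from h import *
np.set_printoptions(precision=4,suppress=True)
s=status.get_state();M=R.from_rotvec(s['tcp_rot']).as_matrix()
c=capture('wrist');print(M.T@(c['pose'][:3,3]-s['tool_pos']),M.T@c['pose'][:3,:3],c['camera_matrix'],c.keys())
p=np.load('p.npy')
# landmarks in top & scene for clamp
S=capture('scene');save(S,'s2.png');T=capture('top');save(T,'t2.png')
print('clamp w+t',tri([(c,[459.9,38.3]),(T,[260,207.8])]),'nut w+t',tri([(c,[301.7,74.1]),(T,[327.9,195.4])]))
print('jar?')
E
```

```text
[-0.1281  0.0715  0.0008] [[ 0.0009  0.2819 -0.9594]
 [ 0.0004  0.9594  0.2819]
 [ 1.     -0.0007  0.0008]] [[309.4778   0.     317.8024]
 [  0.     309.4778 202.2539]
 [  0.       0.       1.    ]] dict_keys(['pixels', 'camera_matrix', 'pose', 'shot'])
clamp w+t [0.5696 0.1645 0.1862] nut w+t [ 0.5975 -0.0381  0.2037]
jar?
```

View pics/s2.png

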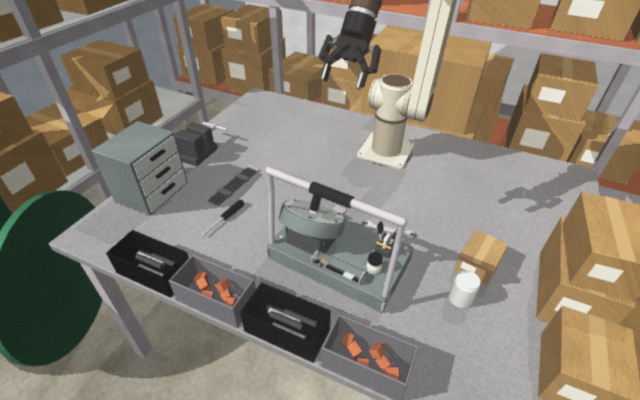

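```bash
sed -i 's/    add(w,W(p,\[p\[6\],.182.*$/    r+=[proj(w,W(p,[p[6],0,.315]))[0][1]-zw(0,488)[1]]/' fit3.py; python3 fit3.py; python3 - <<'E'
exec(open('fit3.py').read().split('f=least')[0])
p=np.array([ 0.6182,0.0492,-0.0901,0.0091,0.1375,0.3494,.07]);print(res(p))
print(proj(w,W(p,[-.05,.12,.15])))
E
```

```text
[ 0.6206  0.0488 -0.0858  0.0161  0.1435  0.3629  0.0861]
[-1.8852  0.0654  1.0353  0.1306 -1.9132 -0.7387 -0.1819 -0.27    0.631
 -3.902  -0.1657 -0.5885 -0.2072 -2.0851 -2.5878  0.5832  1.7109 -1.1889
 -6.4325 -4.1457 -1.0846  0.6756  0.    ]
bar [0.7063 0.0414 0.315 ] u [ 0.8628 -0.0742  0.5   ] e [0.0857 0.9963 0.    ]
yaw -4.915883587455286 F [ 0.629  -0.0422  0.1435] knobgrip [ 0.6568 -0.0232  0.2105] clamp [0.5811 0.1727 0.15  ] ctr45 [ 0.6065 -0.0403  0.1825]
pred clamp [[462.2362  31.7821]] [[261.1795 204.2675]]
[ -2.1215   0.5251   0.7856   1.0839  -1.8918  -0.5096  -0.1033  -9.0253
   0.3328  -0.5083  -0.6046  -8.8524  -0.1939   1.4006 -12.3677  -6.5248
   2.3286  -1.7861  -2.9061  -0.9715  -1.2568   0.3023  -8.7651]
[[463.0629  30.5422]]
```

```bash
python3 st.py; python3 - <<'E'
exec(open('fit3.py').read().split('f=least')[0])
save(w,'w3.png')
a=cv2.imread('pics/w2.png').astype(int);b=cv2.imread('pics/w3.png').astype(int)
(sh,_)=cv2.phaseCorrelate(np.float32(a[:240].mean(2)),np.float32(b[:240].mean(2)));print(sh)
p=np.array([ 0.6182,0.0492,-0.0901,0.0091,0.1375,0.3494,.07]);print(res(p))
E
```

```text
7.7 [ 0.5152 -0.0125  0.5097] [-0.0046 -0.1934  0.0435  1.1737 -0.0352  0.051 ] [-0.3056 -0.7502  0.5243] 0.08535637832233425
[[ 0.5919 -0.8033  0.0664]
 [-0.0379  0.0546  0.9978]
 [-0.8051 -0.5931  0.0019]]
(0.6556705114512624, -6.458103729881856)
[ -2.1215   0.5251   0.7856   1.0839  -1.8918  -0.5096  -0.1305  -9.0023
   0.3328  -0.5083  -0.6356  -8.8313  -0.1939   1.4006 -12.3384  -6.5145
   2.2942  -1.8062  -2.9061  -0.9715  -1.2568   0.3023  -8.7499]
```

```bash
sed -i 's/+\[210,0\]-.3/+[210.6,-6.5]-.3/' fit3.py; python3 fit3.py; python3 st.py | head -1
```

```text
[ 0.6206  0.0493 -0.0863  0.0134  0.1315  0.3637  0.0722]
[-2.0352  0.0372  0.8789  0.1567 -1.9713 -0.7509 -0.3148 -0.0367  0.3722
 -2.3892 -0.4463 -1.0458 -0.4328 -0.3841 -1.6307  0.9182  0.8225 -0.6343
 -4.6354 -2.8979 -1.0877  0.1681 -0.    ]
bar [0.6926 0.0431 0.315 ] u [ 0.8628 -0.0746  0.5   ] e [0.0862 0.9963 0.    ]
yaw -4.943441879811511 F [ 0.6262 -0.0415  0.1315] knobgrip [ 0.654  -0.0225  0.1985] clamp [0.5811 0.1731 0.15  ] ctr45 [ 0.6038 -0.0396  0.1705]
pred clamp [[462.4647  32.0811]] [[261.0279 204.249 ]]
7.9 [ 0.5152 -0.0125  0.5099] [-0.0045 -0.1938  0.0435  1.1736 -0.0352  0.051 ] [0.4039 0.493  0.403 ] 0.0850440869742481
```

Request:
{"op": "apply_moves", "data": {"plan": [[0.02, 0.008, 0, 0, 0.085], [0.03, 0.0095, 0, 0, 0.085], [0.03, 0.0095, 0, 0, 0.085], [0.03, 0.0095, 0, 0, 0.085], [0.03, 0.0095, 0, 0, 0.085], [0.03, 0.0095, 0, 0, 0.085], [0.03, 0.0095, 0, 0, 0.085], [0.02, 0.008, 0, 0, 0.085], [0.01, 0, 0, 0, 0.085], [0, 0, 0, 0, 0.085], [0, 0, 0, 0, 0.085]]}}

```text
t: 9.0
tool_pos: [0.5976, -0.0172, 0.2775]
tcp_rot: [-1.414, 0.767, 0.674]
ft_force: [0.5, 0.2, 0.2]
gripper_width: 0.0852
```

```bash
python3 st.py; python3 - <<'E'
exec(open('fit3.py').read().split('f=least')[0])
save(w,'w4.png')
for k in ['crank_axis','knob_grip']:
  print(k,[(np.round(r['location'],1),round(r['p'],2)) for r in spotter.landmark_of(k,w)[:3]])
p=np.load('p.npy');k=fpt(p,.06*np.cos(p[5]),.06*np.sin(p[5]),.061);print('pred knobtop',proj(w,k),'nut',proj(w,fpt(p,0,0,.026)))
E
```

```text
9.0 [ 0.5976 -0.0172  0.2775] [-0.0149 -0.001  -0.3969  0.5329 -0.0287  0.0424] [0.5171 0.178  0.1626] 0.08515218343441126
[[ 0.5981 -0.7987  0.066 ]
 [-0.0376  0.0543  0.9978]
 [-0.8006 -0.5992  0.0024]]
crank_axis [(array([290.7, 123.1]), 0.58)]
knob_grip [(array([313.7, 224.1]), 0.65), (array([504.1,  84.8]), 0.52)]
pred knobtop [[314.6848 214.7372]] nut [[286.921  126.2929]]
```

View pics/w4.png

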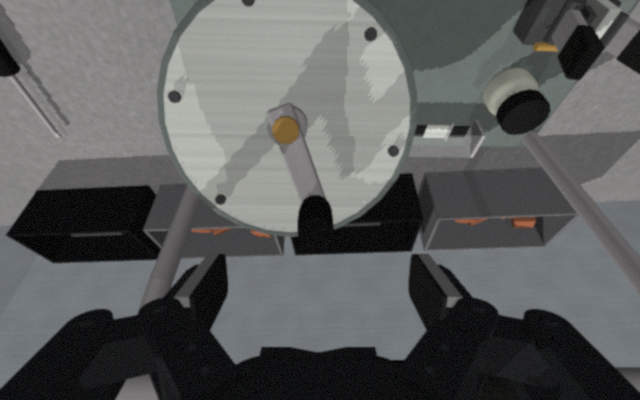

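```bash
python3 - <<'E'
import cv2,numpy as np
a=cv2.imread('pics/w4.png')[80:290,230:430];a=np.clip((a/255.)**.5*255,0,255).astype('uint8');cv2.imwrite('pics/w4z.png',cv2.resize(a,None,fx=3,fy=2.8,interpolation=2))
E
```

View pics/w4z.png

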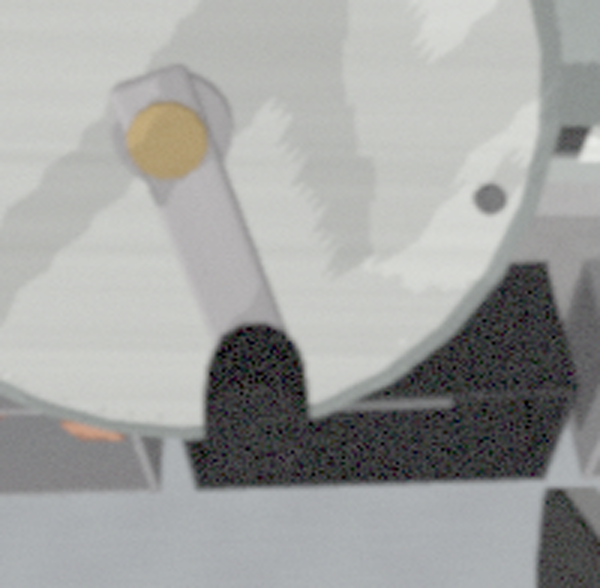

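```bash
python3 - <<'E'
exec(open('fit3.py').read().split('f=least')[0])
p=np.load('p.npy')
def outline(p):
    q=[]
    for h in (.021,.061):
        q+= [fpt(p,.06*np.cos(p[5])+.012*np.cos(f),.06*np.sin(p[5])+.012*np.sin(f),h) for f in phi[::10]]
    return proj(w,np.array(q))
def r2(x,full=False):
    pp=p.copy();pp[3],pp[4],pp[5]=x[:3];pp[0:2]=p[0:2];
    O=outline(pp);C=circ(pp,w)
    pp2=pp
    r=list(proj(w,fpt(pp,0,0,.026))[0]-[285.3,129.5])+[O[:,0].min()-298.5,O[:,0].max()-331.7,O[:,1].min()-195]
    r+=[C[:,1].max()-236,C[:,0].min()-160.5,C[:,0].max()-414]
    return np.array(r)
print(r2(p[3:6]),outline(p).max(0))
f=least_squares(r2,p[3:6]);print(f.x,f.fun);pp=p.copy();pp[3:6]=f.x;np.save('p2.npy',pp)
print('F',fpt(pp,0,0,0));K=fpt(pp,.06*np.cos(pp[5]),.06*np.sin(pp[5]),.045);s=status.get_state();M=R.from_rotvec(s['tcp_rot']).as_matrix();print(K,M.T@(K-s['tool_pos']))
K=fpt(p,.06*np.cos(p[5]),.06*np.sin(p[5]),.045);print(K,M.T@(K-s['tool_pos']))
E
```

```text
[  1.6328  -3.7373  -0.6144  -0.2692 -15.1816 -12.7294  11.067   -8.8167] [331.4308 228.9342]
[0.0034 0.1513 0.3615] [-0.931   3.5281 -2.4166  1.2317 -3.9576  0.0026 -1.4183 -1.0137]
F [ 0.6162 -0.0407  0.1513]
[ 0.644  -0.0218  0.2183] [ 0.0759 -0.0013 -0.0017]
[ 0.654  -0.0225  0.1985] [ 0.0977  0.0026 -0.0018]
```

```bash
python3 - <<'E'
exec(open('fit3.py').read().split('f=least')[0])
S=capture('scene')
print('nut',tri([(w,[285.3,129.5]),(t,zt(433,303))]), 'knobtop', tri([(w,[315,214]),(t,zt(412,240))]))
for q in ['p.npy','p2.npy']:
    p=np.load(q);print(q,fpt(p,0,0,.026),fpt(p,.06*np.cos(p[5]),.06*np.sin(p[5]),.061))
    C=circ(p,S);print('scene circ',C.min(0),C.max(0)); C=circ(p,t);print('top',(C.min(0)-[220,120])*4,(C.max(0)-[220,120])*4)
a=cv2.imread('pics/s2.png')[160:260,260:360];cv2.imwrite('pics/sz.png',cv2.resize(a,None,fx=6,fy=6,interpolation=2))
E
```

```text
nut [ 0.603  -0.039   0.1696] knobtop [ 0.6449 -0.0223  0.2122]
p.npy [ 0.6132 -0.0404  0.1541] [ 0.646  -0.0218  0.2124]
scene circ [278.8617 208.4356] [342.8084 234.8239]
top [316.1491 166.9584] [552.1723 388.9085]
p2.npy [ 0.6032 -0.0395  0.1738] [ 0.636  -0.0211  0.2322]
scene circ [280.461 201.716] [344.7624 227.4335]
top [313.7736 173.4241] [553.5304 398.4751]
```

View pics/sz.png

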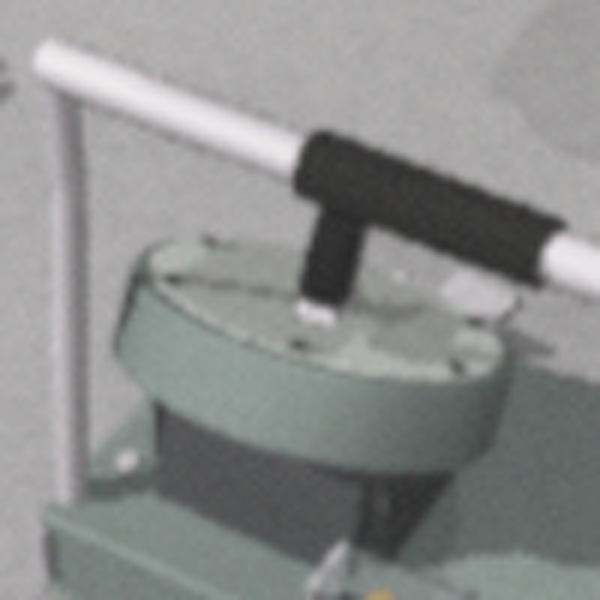

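```bash
cat > fit4.py <<'E'
exec(open('fit3.py').read().split('f=least')[0])
S=capture('scene')
p=np.load('p.npy')
zs=lambda a,b:np.array([a,b])/6+[260,160]-.4
def FP(x,a,b,h):
    v=a*u+b*e+h*n; c,s=np.cos(x[4]),np.sin(x[4]); return np.array([x[0]+c*v[0]-s*v[1],x[1]+s*v[0]+c*v[1],x[2]+v[2]])
def cir(x,c): return proj(c,np.array([FP(x,.095*np.cos(f),.095*np.sin(f),0) for f in phi[::4]]))
def out(x,c): return proj(c,np.array([FP(x,.06*np.cos(x[3])+.012*np.cos(f),.06*np.sin(x[3])+.012*np.sin(f),h) for h in(.021,.061) for f in phi[::10]]))
def r4(x):
    r=[]
    r+=list(proj(w,FP(x,0,0,.026))[0]-[285.3,129.5]); r+=list(proj(t,FP(x,0,0,.026))[0]-zt(433,303))
    C=cir(x,w);r+=[C[:,1].max()-234,C[:,0].min()-161.5,C[:,0].max()-413]
    C=cir(x,t);r+=list(C.min(0)-zt(323,188))+list(C.max(0)-zt(552,401))
    C=cir(x,S);r+=list(C.min(0)-zs(147,238))+list(C.max(0)-zs(503,381))
    O=out(x,w);r+=[O[:,0].min()-298.5,O[:,0].max()-331.7,O[:,1].min()-195]
    O=out(x,t);r+=list((O.min(0)+O.max(0))/2-zt(412,243))
    O=out(x,S);r+=[O[:,1].max()-zs(0,308)[1],(O[:,0].min()+O[:,0].max())/2-zs(333,0)[0]]
    r.append((x[4]+.089)/.005)
    return np.array(r)
f=least_squares(r4,[.61,-.04,.15,.36,-.088],loss='soft_l1');x=f.x;print(x);print(r4(x))
np.save('x.npy',x)
K=FP(x,.06*np.cos(x[3]),.06*np.sin(x[3]),.045);s=status.get_state();M=R.from_rotvec(s['tcp_rot']).as_matrix();print(K,M.T@(K-s['tool_pos']))
E
python3 fit4.py
```

```text
[ 0.6137 -0.0398  0.1495  0.3436 -0.089 ]
[ 0.0752  0.7297 -0.0579  0.6205  0.4306 -2.2183  1.4553 -2.1721 -2.3245
  0.4456  0.5816 -2.8758  2.4458  1.9065  4.3419 -2.9942  0.8632 -5.6466
 -0.3701 -0.3954  3.375  -0.5017  0.0068]
[ 0.6418 -0.022   0.2167] [ 0.0751  0.0002 -0.002 ]
```

Request:
{"op": "apply_moves", "data": {"plan": [[0.02, 0, 0, 0, 0.085], [0.02, 0, 0, 0, 0.085], [0.01, 0, -0.002, 0, 0.085], [0, 0, 0, 0, 0.085], [0, 0, 0, 0, 0.085]]}}

```text
t: 10.1
tool_pos: [0.6283, -0.0213, 0.2372]
tcp_rot: [-1.415, 0.766, 0.673]
ft_force: [-0.7, 0.1, 0.2]
gripper_width: 0.0849
```

```bash
python3 st.py; python3 - <<'E'
from h import *
w=capture('wrist');save(w,'w5.png')
E
```

```text
10.1 [ 0.6283 -0.0213  0.2372] [-0.0229  0.0962 -0.4078  0.4229 -0.0238  0.036 ] [-0.6743  0.0894  0.1609] 0.08489348363170923
[[ 0.5995 -0.7977  0.066 ]
 [-0.0376  0.0543  0.9978]
 [-0.7995 -0.6006  0.0025]]
```

View pics/w5.png

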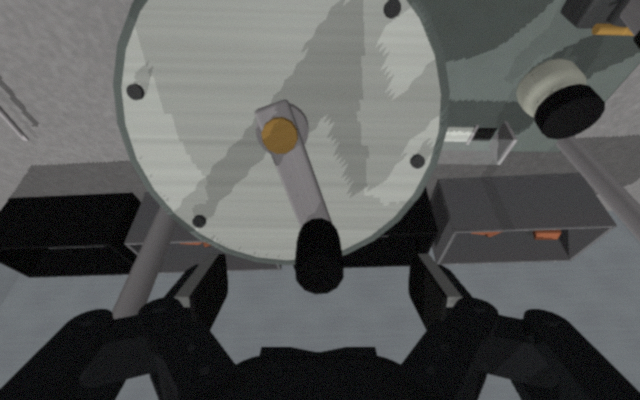

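```bash
python3 - <<'E'
exec(open('fit4.py').read().split('f=least')[0])
x=np.load('x.npy');O=out(x,w);print(O.min(0),O.max(0),proj(w,FP(x,0,0,.026)))
def r5(x):
    O=out(x,w);r=[O[:,0].min()-296,O[:,0].max()-343,O[:,1].min()-219,O[:,1].max()-293.5]
    r+=list(proj(w,FP(x,0,0,.026))[0]-[279.5,134]);C=cir(x,w);r+=[C[:,1].max()-263,C[:,0].min()-117,C[:,0].max()-447]
    return np.array(r+[(x[4]+.089)/.005])
f=least_squares(r5,x);print(f.x,f.fun)
for q in (x,f.x):
    K=FP(q,.06*np.cos(q[3]),.06*np.sin(q[3]),.045);s=status.get_state();M=R.from_rotvec(s['tcp_rot']).as_matrix();print(K,M.T@(K-s['tool_pos']))
E
```

```text
Traceback (most recent call last):
SyntaxError: unterminated string literal (detected at line 1)
```

```bash
sed -i "s/split('f=least')/split('f=le'+'ast')/" fit4.py; python3 - <<'E'
exec(open('fit4.py').read().split('f=least')[0])
x=np.load('x.npy');O=out(x,w);print(O.min(0),O.max(0),proj(w,FP(x,0,0,.026)))
def r5(x):
    O=out(x,w);r=[O[:,0].min()-296,O[:,0].max()-343,O[:,1].min()-219,O[:,1].max()-293.5]
    r+=list(proj(w,FP(x,0,0,.026))[0]-[279.5,134]);C=cir(x,w);r+=[C[:,1].max()-263,C[:,0].min()-117,C[:,0].max()-447]
    return np.array(r+[(x[4]+.089)/.005])
f=least_squares(r5,x);print(f.x,f.fun)
for q in (x,f.x):
    K=FP(q,.06*np.cos(q[3]),.06*np.sin(q[3]),.045);s=status.get_state();M=R.from_rotvec(s['tcp_rot']).as_matrix();print(K,M.T@(K-s['tool_pos']))
E
```

```text
[292.5389 207.5656] [341.5051 283.4289] [[279.4796 133.1478]]
[ 0.6129 -0.0387  0.1544  0.3402 -0.0901] [-2.3931  0.7446 -5.3008 -1.0897  1.1289  4.3295  1.9848 -0.7145  1.4441
 -0.2221]
[ 0.6418 -0.022   0.2167] [0.0251 0.0023 0.    ]
[ 0.6411 -0.0211  0.2216] [ 0.0207 -0.0001  0.0008]
```

Request:
{"op": "apply_moves", "data": {"plan": [[0.012, -0.002, 0, 0, 0.085], [0.011, -0.001, 0, 0, 0.085], [0, 0, 0, 0, 0.085], [0, 0, 0, 0, 0.02], [0, 0, 0, 0, 0.02], [0, 0, 0, 0, 0.02], [0, 0, 0, 0, 0.02], [0, 0, 0, 0, 0.02], [0, 0, 0, 0, 0.02]], "squeeze": 50}}

```text
t: 11.2
tool_pos: [0.6462, -0.0223, 0.2215]
tcp_rot: [-1.416, 0.763, 0.67]
ft_force: [0.9, -0.3, -1.0]
gripper_width: 0.0228
```

```bash
python3 st.py; python3 - <<'E'
from h import *
w=capture('wrist');save(w,'w6.png')
E
```

```text
11.2 [ 0.6462 -0.0223  0.2215] [-0.024   0.1456 -0.3978  0.3798 -0.0234  0.0347] [ 0.9125 -0.2535 -0.9815] 0.022817114273073622
[[ 0.6023 -0.7956  0.0657]
 [-0.0378  0.0538  0.9978]
 [-0.7974 -0.6035  0.0023]]
```

View pics/w6.png

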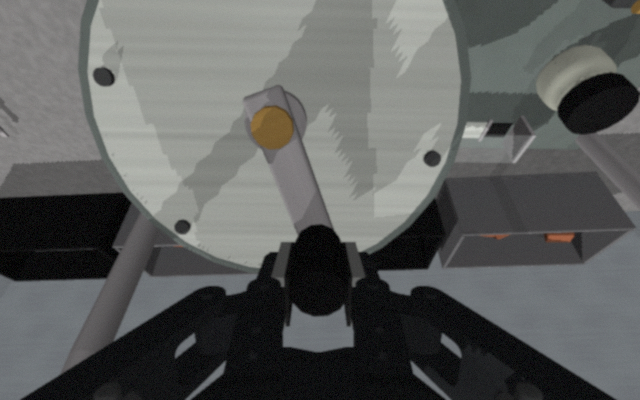

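```bash
cat > step.py <<'E'
import sys
exec(open('fit4.py').read().split('def r4')[0].replace("exec(open('fit3.py').read().split('f=le'+'ast')[0])","from h import *").replace("S=capture('scene')","").replace("p=np.load('p.npy')",""))
E
cat > step.py <<'E'
import sys,json,os
from h import *
np.set_printoptions(precision=4,suppress=True)
yaw=-.089;th=np.radians(30)
xw=np.array([np.cos(yaw),np.sin(yaw),0]);e=np.array([-np.sin(yaw),np.cos(yaw),0]);z=np.array([0,0,1.])
n=-np.sin(th)*xw+np.cos(th)*z;u=np.cos(th)*xw+np.sin(th)*z
s=status.get_state();M=R.from_rotvec(s['tcp_rot']).as_matrix()
P=s['tool_pos']
C=np.load('C.npy') if os.path.exists('C.npy') else None
if C is None:
    a=.34;C=P-.06*(np.cos(a)*u+np.sin(a)*e);np.save('C.npy',C)
d=P-C;phi=np.arctan2(d@e,d@u)
tv=np.sin(phi)*u-np.cos(phi)*e
print('t',s['t'],'phi',phi,'r',np.hypot(d@e,d@u),'h',d@n,'tang F',s['ft_force']@tv,'rad F',s['ft_force']@(np.cos(phi)*u+np.sin(phi)*e),'n F',s['ft_force']@n,'w',s['gripper_width'],'tilt',np.degrees(np.arctan2(M[0,0],-M[2,0])))
N,da=int(sys.argv[1]),float(sys.argv[2]);rr=float(sys.argv[3]) if len(sys.argv)>3 else .06
prev=P;rows=[]
for i in range(N):
    a=phi-da*(i+1);T=C+rr*(np.cos(a)*u+np.sin(a)*e)
    q=M.T@(T-prev);prev=T;rows.append([round(float(v),4) for v in q]+[0,.02])
print(json.dumps(rows))
with open('log.txt','a') as f: f.write(json.dumps([s['t'],*P.tolist(),*s['ft_force'].tolist()])+'\n')
E
python3 step.py 6 .15
```

```text
t 11.25 phi 0.3399999999999998 r 0.06000000000000003 h -3.374672348036917e-17 tang F 0.07515729474512911 rad F 0.17257346990537792 n F -0.664000563690535 w 0.022798754846135333 tilt 37.06184270189884
[[0.0002, -0.0022, -0.0087, 0, 0.02], [-0.0, -0.0009, -0.0089, 0, 0.02], [-0.0002, 0.0005, -0.009, 0, 0.02], [-0.0003, 0.0018, -0.0088, 0, 0.02], [-0.0005, 0.0031, -0.0084, 0, 0.02], [-0.0006, 0.0043, -0.0079, 0, 0.02]]
```

Request:
{"op": "apply_moves", "data": {"plan": [[0, -0.002, -0.009, 0, 0.02], [0, -0.001, -0.009, 0, 0.02], [0, 0.0005, -0.009, 0, 0.02], [0, 0.002, -0.009, 0, 0.02], [-0.0005, 0.003, -0.0085, 0, 0.02]]}}

```text
t: 11.75
tool_pos: [0.6415, -0.0655, 0.2208]
tcp_rot: [-1.415, 0.754, 0.677]
ft_force: [0.4, 6.3, 0.4]
gripper_width: 0.0231
```

```bash
python3 step.py 8 .2;  python3 - <<'E'
from h import *
w=capture('wrist');save(w,'w7.png')
E
```

```text
t 11.75 phi -0.39893216864272857 r 0.060269978972235884 h -0.00017608276987777374 tang F -5.825437740457769 rad F -2.3596860978743033 n F 0.4367317712355613 w 0.023078802329373142 tilt 37.1613301741838
[[-0.0012, 0.0061, -0.0103, 0, 0.02], [-0.0012, 0.0078, -0.009, 0, 0.02], [-0.0014, 0.0095, -0.0072, 0, 0.02], [-0.0015, 0.0107, -0.0052, 0, 0.02], [-0.0015, 0.0115, -0.0029, 0, 0.02], [-0.0015, 0.0119, -0.0006, 0, 0.02], [-0.0014, 0.0118, 0.0018, 0, 0.02], [-0.0013, 0.0112, 0.0041, 0, 0.02]]
```

View pics/w7.png

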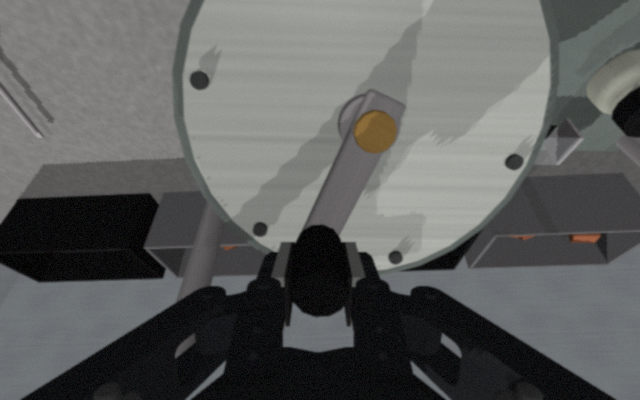

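Crank follows (nut at 375,131; arm now leaning the other way), drag about 6 N. Continue.

Request:
{"op": "apply_moves", "data": {"plan": [[-0.001, 0.006, -0.0105, 0, 0.02], [-0.001, 0.008, -0.009, 0, 0.02], [-0.0015, 0.0095, -0.007, 0, 0.02], [-0.0015, 0.0105, -0.005, 0, 0.02], [-0.0015, 0.0115, -0.003, 0, 0.02], [-0.0015, 0.012, -0.0005, 0, 0.02], [-0.0015, 0.012, 0.002, 0, 0.02], [-0.0015, 0.011, 0.004, 0, 0.02]]}}

```text
t: 12.6
tool_pos: [0.577, -0.0946, 0.1857]
tcp_rot: [-1.423, 0.735, 0.661]
ft_force: [11.0, -0.2, -6.6]
gripper_width: 0.0233
```

```bash
python3 step.py 8 .2
```

```text
t 12.6 phi -1.8306287858481598 r 0.060189315298566484 h 0.00025835616081930254 tang F -5.77173960044882 rad F -2.352582946999951 n F -11.165331955014969 w 0.023305201201359246 tilt 38.495808842117704
[[-0.0013, 0.011, 0.0047, 0, 0.02], [-0.0013, 0.0099, 0.0066, 0, 0.02], [-0.0011, 0.0084, 0.0085, 0, 0.02], [-0.0007, 0.0066, 0.01, 0, 0.02], [-0.0004, 0.0045, 0.0111, 0, 0.02], [-0.0001, 0.0022, 0.0118, 0, 0.02], [0.0003, -0.0001, 0.012, 0, 0.02], [0.0007, -0.0025, 0.0117, 0, 0.02]]
```

Request:
{"op": "apply_moves", "data": {"plan": [[-0.0005, 0.011, 0.0045, 0, 0.02], [-0.0005, 0.01, 0.0065, 0, 0.02], [-0.0005, 0.0085, 0.0085, 0, 0.02], [-0.0005, 0.0065, 0.01, 0, 0.02], [0, 0.0045, 0.011, 0, 0.02], [0, 0.002, 0.012, 0, 0.02], [0.0005, 0, 0.012, 0, 0.02], [0.001, -0.0025, 0.0115, 0, 0.02]]}}

```text
t: 13.4
tool_pos: [0.5449, -0.0475, 0.1628]
tcp_rot: [-1.438, 0.796, 0.599]
ft_force: [-30.7, -6.0, 21.2]
gripper_width: 0.0226
```

```bash
python3 step.py 8 .2
```

```text
t 13.4 phi -2.904423899533664 r 0.05993784332917235 h -0.0014951687203650236 tang F -4.817299988058341 rad F 17.006619301966904 n F 33.38496764124087 w 0.02263548730116817 tilt 38.44533453362484
[[-0.0023, 0.0014, 0.0118, 0, 0.02], [-0.0005, -0.0008, 0.0119, 0, 0.02], [-0.0001, -0.0031, 0.0116, 0, 0.02], [0.0003, -0.0053, 0.0107, 0, 0.02], [0.0007, -0.0073, 0.0095, 0, 0.02], [0.001, -0.009, 0.0078, 0, 0.02], [0.0013, -0.0104, 0.0059, 0, 0.02], [0.0016, -0.0113, 0.0037, 0, 0.02]]
```

```bash
python3 st.py;  python3 - <<'E'
from h import *
w=capture('wrist');save(w,'w8.png');w=capture('scene');save(w,'s8.png')
E
```

```text
13.4 [ 0.5449 -0.0475  0.1628] [-0.048   0.0322 -0.7362  0.128  -0.0736  0.0289] [-30.6807  -5.9749  21.2129] 0.02263548730116817
[[ 0.6184 -0.7772  0.1162]
 [-0.1033  0.0662  0.9924]
 [-0.779  -0.6258 -0.0393]]
```

View pics/w8.png

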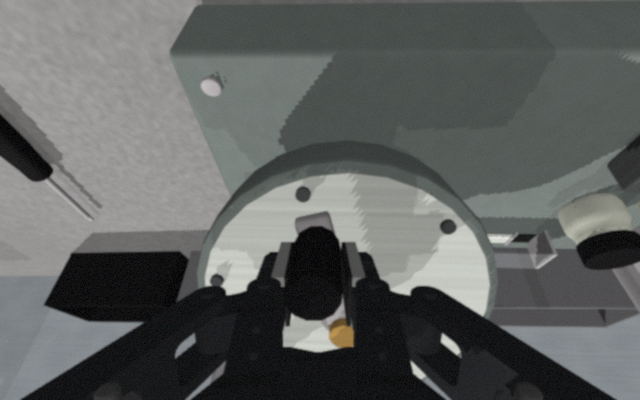

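Request:
{"op": "apply_moves", "data": {"plan": [[-0.001, 0, 0.001, 0, 0.02], [0, 0, 0, 0, 0.02]], "squeeze": 20}}

```text
t: 13.7
tool_pos: [0.5445, -0.0493, 0.1652]
tcp_rot: [-1.439, 0.797, 0.591]
ft_force: [12.1, -5.0, -10.5]
gripper_width: 0.023
```

```bash
python3 step.py 8 .2
```

```text
t 13.7 phi -2.8692489761014723 r 0.059396415727155615 h 0.0006698606761573439 tang F -5.236086914040108 rad F -4.300168042850876 n F -15.298037317710703 w 0.023014185057903355 tilt 38.64568005743159
[[-0.0004, 0.0027, 0.0116, 0, 0.02], [-0.0006, -0.0003, 0.012, 0, 0.02], [-0.0002, -0.0027, 0.0117, 0, 0.02], [0.0002, -0.0049, 0.0109, 0, 0.02], [0.0006, -0.007, 0.0097, 0, 0.02], [0.0009, -0.0087, 0.0082, 0, 0.02], [0.0013, -0.0101, 0.0063, 0, 0.02], [0.0015, -0.0111, 0.0041, 0, 0.02]]
```

Request:
{"op": "apply_moves", "data": {"plan": [[0, 0.0025, 0.0115, 0, 0.02], [-0.0005, 0, 0.012, 0, 0.02], [0, -0.0025, 0.0115, 0, 0.02], [0, -0.005, 0.011, 0, 0.02], [0.0005, -0.007, 0.0095, 0, 0.02], [0.001, -0.0085, 0.008, 0, 0.02], [0.001, -0.01, 0.0065, 0, 0.02], [0.0015, -0.011, 0.004, 0, 0.02]]}}

```text
t: 14.5
tool_pos: [0.5662, 0.0094, 0.1707]
tcp_rot: [-1.427, 0.848, 0.605]
ft_force: [-27.5, 11.6, 15.6]
gripper_width: 0.0228
```

```bash
python3 step.py 8 .2
```

```text
t 14.5 phi 2.30653245478869 r 0.059946328149771445 h -0.002727945591827115 tang F -6.341312822261723 rad F 18.034378443265577 n F 27.666651935361813 w 0.022818311793542587 tilt 36.100442603697076
[[-0.0022, -0.0098, 0.0071, 0, 0.02], [0.0009, -0.0107, 0.0052, 0, 0.02], [0.0011, -0.0115, 0.003, 0, 0.02], [0.0013, -0.0119, 0.0006, 0, 0.02], [0.0015, -0.0118, -0.0018, 0, 0.02], [0.0016, -0.0112, -0.0041, 0, 0.02], [0.0016, -0.0101, -0.0062, 0, 0.02], [0.0016, -0.0087, -0.0081, 0, 0.02]]
```

Request:
{"op": "apply_moves", "data": {"plan": [[-0.0025, -0.01, 0.007, 0, 0.02], [0, -0.0105, 0.005, 0, 0.02], [0.0005, -0.0115, 0.003, 0, 0.02], [0.001, -0.012, 0.0005, 0, 0.02], [0.001, -0.012, -0.002, 0, 0.02], [0.001, -0.011, -0.004, 0, 0.02], [0.001, -0.01, -0.006, 0, 0.02], [0.001, -0.0085, -0.008, 0, 0.02]]}}

```text
t: 15.3
tool_pos: [0.6227, 0.0143, 0.2044]
tcp_rot: [-1.405, 0.84, 0.674]
ft_force: [-1.4, 12.8, -1.0]
gripper_width: 0.0231
```

```bash
python3 step.py 8 .2;  python3 st.py
```

```text
t 15.3 phi 1.1399229251559706 r 0.05984607558326251 h -0.0014850720193375576 tang F -7.771621350930268 rad F 10.3397776296142 n F 0.37656767092722937 w 0.02308722158448187 tilt 33.92770642480729
[[-0.0006, -0.0105, -0.006, 0, 0.02], [0.0009, -0.0089, -0.008, 0, 0.02], [0.0008, -0.0071, -0.0096, 0, 0.02], [0.0007, -0.0051, -0.0108, 0, 0.02], [0.0005, -0.0028, -0.0116, 0, 0.02], [0.0004, -0.0005, -0.012, 0, 0.02], [0.0002, 0.0019, -0.0118, 0, 0.02], [0.0, 0.0042, -0.0112, 0, 0.02]]
15.3 [0.6227 0.0143 0.2044] [ 0.0794  0.144  -0.4142  0.427  -0.1217  0.1384] [-1.4299 12.8185 -1.0453] 0.02308722158448187
[[ 0.5565 -0.8245  0.1028]
 [-0.0775  0.0717  0.9944]
 [-0.8272 -0.5613 -0.024 ]]
```

Request:
{"op": "apply_moves", "data": {"plan": [[0, -0.0105, -0.006, 0, 0.02], [0.0005, -0.009, -0.008, 0, 0.02], [0.0005, -0.007, -0.0095, 0, 0.02], [0.0005, -0.005, -0.011, 0, 0.02], [0.0005, -0.003, -0.0115, 0, 0.02], [0, -0.0005, -0.012, 0, 0.02], [0, 0.002, -0.012, 0, 0.02], [0, 0.004, -0.011, 0, 0.02]]}}

```text
t: 16.1
tool_pos: [0.6449, -0.0595, 0.2211]
tcp_rot: [-1.399, 0.811, 0.699]
ft_force: [1.4, 6.5, -2.7]
gripper_width: 0.0228
```

```bash
python3 step.py 8 .2
```

```text
t 16.1 phi -0.28692485276886764 r 0.060613348543041345 h -0.0013531426958468852 tang F -6.172354165764115 rad F -2.5208067179574773 n F -2.742096102453127 w 0.022761141282823947 tilt 34.15148951896697
[[-0.0018, 0.0051, -0.0109, 0, 0.02], [-0.0005, 0.0067, -0.0099, 0, 0.02], [-0.0007, 0.0086, -0.0084, 0, 0.02], [-0.0008, 0.01, -0.0065, 0, 0.02], [-0.0008, 0.0111, -0.0044, 0, 0.02], [-0.0009, 0.0118, -0.0021, 0, 0.02], [-0.0009, 0.0119, 0.0003, 0, 0.02], [-0.0009, 0.0116, 0.0027, 0, 0.02]]
```

Request:
{"op": "apply_moves", "data": {"plan": [[-0.001, 0.005, -0.011, 0, 0.02], [-0.0005, 0.0065, -0.01, 0, 0.02], [-0.0005, 0.0085, -0.0085, 0, 0.02], [-0.001, 0.01, -0.0065, 0, 0.02]]}}

```text
t: 16.5
tool_pos: [0.6203, -0.0912, 0.2087]
tcp_rot: [-1.4, 0.793, 0.702]
ft_force: [7.1, 6.8, -5.2]
gripper_width: 0.023
```

```bash
python3 step.py 6 .2;  python3 - <<'E'
from h import *
w=capture('wrist');save(w,'w9.png');w=capture('scene');save(w,'s9.png')
for k in ['pin','follower']:print([(np.round(r['location'],1),round(r['p'],2)) for r in spotter.landmark_of(k,w)[:3]])
a=cv2.imread('pics/s9.png')[190:310,260:420];cv2.imwrite('pics/s9z.png',cv2.resize(a,None,fx=5,fy=5,interpolation=2))
E
```

```text
t 16.5 phi -0.9935509556832063 r 0.06078061068508929 h -0.0012756067578391268 tang F -6.542650574601741 rad F -4.540876345153816 n F -7.690966272410448 w 0.022960283825875095 tilt 34.72945143695375
[[-0.0023, 0.011, -0.0046, 0, 0.02], [-0.001, 0.0115, -0.0031, 0, 0.02], [-0.001, 0.0119, -0.0007, 0, 0.02], [-0.001, 0.0118, 0.0017, 0, 0.02], [-0.0009, 0.0113, 0.004, 0, 0.02], [-0.0008, 0.0103, 0.0061, 0, 0.02]]
[]
[]
```

View pics/s9z.png

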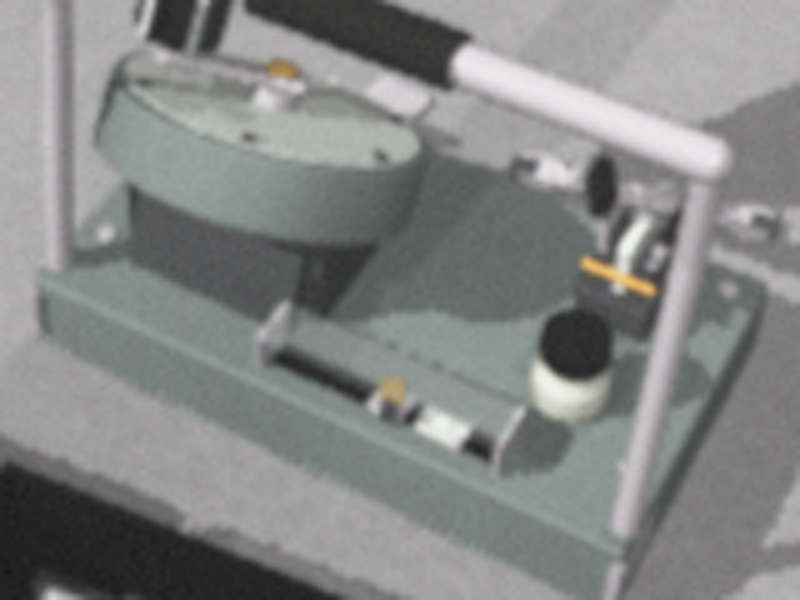

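Request:
{"op": "apply_moves", "data": {"plan": [[-0.0015, 0.011, -0.0045, 0, 0.02], [-0.001, 0.0115, -0.003, 0, 0.02], [-0.001, 0.012, -0.0005, 0, 0.02], [-0.001, 0.012, 0.0015, 0, 0.02], [-0.001, 0.0115, 0.004, 0, 0.02]]}}

```text
t: 17.2
tool_pos: [0.5827, -0.0964, 0.1882]
tcp_rot: [-1.415, 0.783, 0.674]
ft_force: [8.7, -3.6, -6.7]
gripper_width: 0.0231
```

```bash
cat > look.py <<'E'
import sys
from h import *
w=capture('scene');save(w,'s%s.png'%sys.argv[1])
a=cv2.imread('pics/s%s.png'%sys.argv[1])[235:300,300:380];cv2.imwrite('pics/s%sz.png'%sys.argv[1],cv2.resize(a,None,fx=8,fy=8,interpolation=2))
E
python3 step.py 6 .2; python3 look.py 10
```

```text
t 17.2 phi -1.7232273977815709 r 0.06010314909939304 h -0.0005195481126101135 tang F -4.833055421181658 rad F 2.112343613891243 n F -10.316582279388346 w 0.023069474442230942 tilt 36.1775412271483
[[-0.0018, 0.0114, 0.0033, 0, 0.02], [-0.0011, 0.0106, 0.0054, 0, 0.02], [-0.001, 0.0093, 0.0074, 0, 0.02], [-0.0008, 0.0077, 0.0092, 0, 0.02], [-0.0006, 0.0057, 0.0105, 0, 0.02], [-0.0004, 0.0035, 0.0114, 0, 0.02]]
```

View pics/s10z.png

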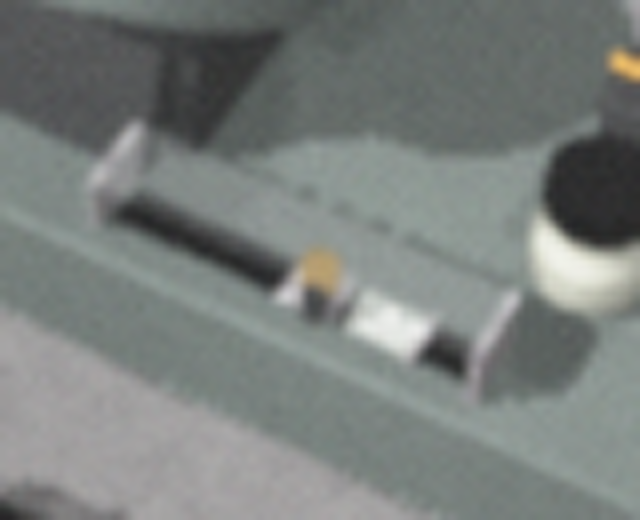

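Request:
{"op": "apply_moves", "data": {"plan": [[-0.001, 0.0115, 0.0035, 0, 0.02], [-0.0005, 0.0105, 0.0055, 0, 0.02], [-0.0005, 0.0095, 0.0075, 0, 0.02], [-0.0005, 0.0075, 0.009, 0, 0.02]]}}

```text
t: 17.65
tool_pos: [0.5592, -0.0811, 0.1736]
tcp_rot: [-1.428, 0.794, 0.638]
ft_force: [-1.7, -10.4, -0.1]
gripper_width: 0.0227
```

```bash
python3 step.py 6 .2
```

```text
t 17.65 phi -2.256333225593579 r 0.05981549704517513 h -0.0007203403189324017 tang F -6.088711725923645 rad F 8.546197542064387 n F 0.33822483529428016 w 0.022675069055983155 tilt 37.11925472545204
[[-0.002, 0.0083, 0.0084, 0, 0.02], [-0.0011, 0.0065, 0.01, 0, 0.02], [-0.0008, 0.0043, 0.0111, 0, 0.02], [-0.0006, 0.0021, 0.0118, 0, 0.02], [-0.0003, -0.0003, 0.012, 0, 0.02], [0.0, -0.0027, 0.0117, 0, 0.02]]
```

Request:
{"op": "apply_moves", "data": {"plan": [[-0.001, 0.0085, 0.0085, 0, 0.02], [-0.001, 0.0065, 0.01, 0, 0.02], [-0.001, 0.0045, 0.011, 0, 0.02], [-0.0005, 0.002, 0.012, 0, 0.02]]}}

```text
t: 18.05
tool_pos: [0.5455, -0.0513, 0.1641]
tcp_rot: [-1.434, 0.819, 0.608]
ft_force: [-8.3, -7.2, 0.7]
gripper_width: 0.0228
```

```bash
python3 step.py 6 .2; python3 look.py 11
```

```text
t 18.05 phi -2.8368691892761215 r 0.059502136080651434 h -0.0007924411340590054 tang F -5.629907893919287 rad F 8.321551811448625 n F 4.392462697855332 w 0.022840494527391057 tilt 37.2112054221633
[[-0.0018, 0.0028, 0.0115, 0, 0.02], [-0.0007, 0.0, 0.012, 0, 0.02], [-0.0004, -0.0023, 0.0117, 0, 0.02], [-0.0, -0.0046, 0.0111, 0, 0.02], [0.0003, -0.0067, 0.0099, 0, 0.02], [0.0006, -0.0085, 0.0084, 0, 0.02]]
```

View pics/s11z.png

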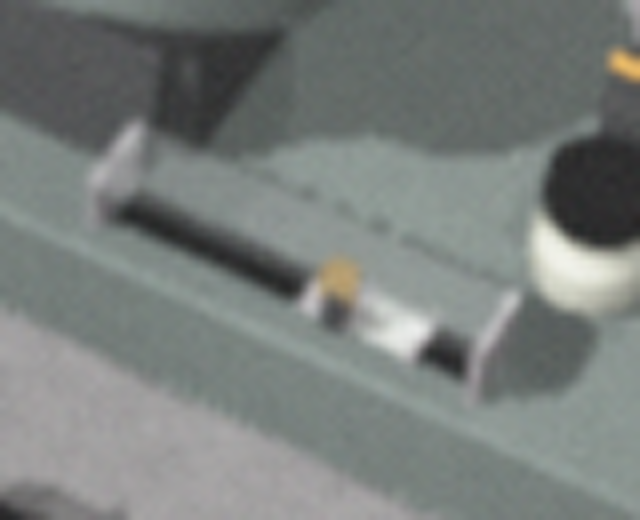

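Request:
{"op": "apply_moves", "data": {"plan": [[-0.001, 0.003, 0.0115, 0, 0.02], [-0.0005, 0, 0.012, 0, 0.02], [-0.0005, -0.0025, 0.0115, 0, 0.02], [0, -0.0045, 0.011, 0, 0.02]]}}

```text
t: 18.5
tool_pos: [0.5495, -0.0136, 0.1634]
tcp_rot: [-1.432, 0.843, 0.597]
ft_force: [-8.3, -3.6, 2.8]
gripper_width: 0.0225
```

```bash
python3 step.py 6 .2; python3 look.py 12
```

```text
t 18.5 phi 2.8011210245047216 r 0.05998264817882306 h -0.0017477838492497798 tang F -5.85195141216662 rad F 3.696288721300874 n F 6.3934875413165955 w 0.022535328598764223 tilt 36.62280608028969
[[-0.0019, -0.0052, 0.0108, 0, 0.02], [0.0001, -0.007, 0.0097, 0, 0.02], [0.0005, -0.0088, 0.0081, 0, 0.02], [0.0008, -0.0102, 0.0062, 0, 0.02], [0.0011, -0.0112, 0.0041, 0, 0.02], [0.0013, -0.0118, 0.0018, 0, 0.02]]
```

View pics/s12z.png

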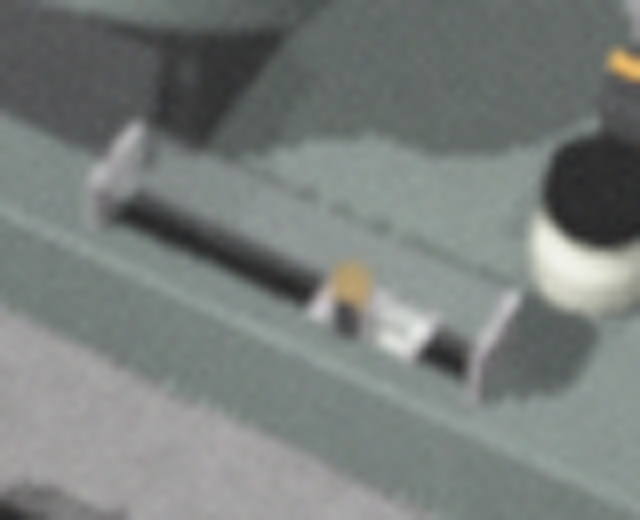

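Request:
{"op": "apply_moves", "data": {"plan": [[-0.001, -0.005, 0.011, 0, 0.02], [0, -0.007, 0.0095, 0, 0.02], [0.0005, -0.009, 0.008, 0, 0.02], [0.0005, -0.01, 0.006, 0, 0.02]]}}

```text
t: 18.95
tool_pos: [0.5723, 0.0146, 0.1738]
tcp_rot: [-1.426, 0.865, 0.605]
ft_force: [-11.8, 1.3, 3.9]
gripper_width: 0.0225
```

```bash
python3 step.py 6 .2
```

```text
t 18.95 phi 2.163211454784505 r 0.060503202071260524 h -0.0028192664363082876 tang F -6.807271914201006 rad F 4.89503489689378 n F 9.291603822789497 w 0.02248637465599772 tilt 35.45790837030345
[[-0.0021, -0.011, 0.0052, 0, 0.02], [0.0009, -0.0114, 0.0037, 0, 0.02], [0.0011, -0.0119, 0.0013, 0, 0.02], [0.0013, -0.0119, -0.001, 0, 0.02], [0.0015, -0.0114, -0.0034, 0, 0.02], [0.0016, -0.0105, -0.0056, 0, 0.02]]
```

Request:
{"op": "apply_moves", "data": {"plan": [[-0.001, -0.011, 0.005, 0, 0.02], [0.0005, -0.0115, 0.0035, 0, 0.02], [0.001, -0.012, 0.0015, 0, 0.02], [0.001, -0.012, -0.001, 0, 0.02]]}}

```text
t: 19.35
tool_pos: [0.6043, 0.0224, 0.1917]
tcp_rot: [-1.417, 0.876, 0.631]
ft_force: [-8.3, 4.4, 2.1]
gripper_width: 0.0233
```

```bash
python3 step.py 6 .2; python3 look.py 13
```

```text
t 19.35 phi 1.535680520276149 r 0.060818420137550046 h -0.002987153825587275 tang F -6.570036046132724 rad F 3.464266635381631 n F 6.160411162547133 w 0.023303137198158144 tilt 34.102452229245046
[[-0.0019, -0.0121, -0.0025, 0, 0.02], [0.0012, -0.0113, -0.0037, 0, 0.02], [0.0013, -0.0103, -0.0059, 0, 0.02], [0.0013, -0.0089, -0.0079, 0, 0.02], [0.0013, -0.0072, -0.0095, 0, 0.02], [0.0012, -0.0051, -0.0107, 0, 0.02]]
```

View pics/s13z.png

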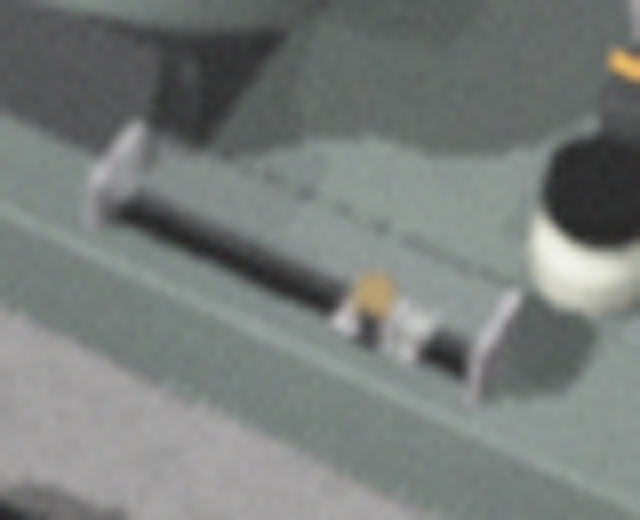

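Request:
{"op": "apply_moves", "data": {"plan": [[-0.001, -0.012, -0.0025, 0, 0.02], [0.001, -0.0115, -0.0035, 0, 0.02], [0.001, -0.0105, -0.006, 0, 0.02], [0.001, -0.009, -0.008, 0, 0.02]]}}

```text
t: 19.8
tool_pos: [0.6373, 0.0021, 0.2123]
tcp_rot: [-1.411, 0.874, 0.648]
ft_force: [-0.2, -2.1, -2.4]
gripper_width: 0.0229
```

```bash
python3 step.py 6 .2; python3 look.py 14
```

```text
t 19.8 phi 0.7980587798315935 r 0.060772958215539206 h -0.0024665443961775077 tang F 0.6155212646454584 rad F -2.383335496207419 n F -2.083257019693927 w 0.02294873491738831 tilt 33.539235101262534
[[-0.0013, -0.0074, -0.0098, 0, 0.02], [0.0011, -0.0058, -0.0104, 0, 0.02], [0.001, -0.0036, -0.0114, 0, 0.02], [0.0009, -0.0013, -0.0119, 0, 0.02], [0.0007, 0.0011, -0.0119, 0, 0.02], [0.0005, 0.0035, -0.0115, 0, 0.02]]
```

View pics/s14z.png

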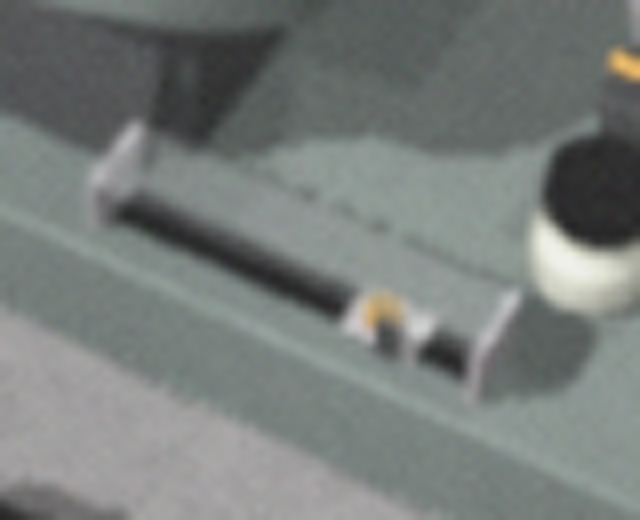

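```bash
python3 step.py 6 .1; python3 look.py 15; python3 - <<'E'
import cv2,numpy as np
a=cv2.imread('pics/s13z.png');b=cv2.imread('pics/s15z.png');cv2.imwrite('pics/cmp.png',np.vstack([a[230:380,280:500],b[230:380,280:500]]).repeat(2,0).repeat(2,1))
E
```

```text
t 19.85 phi 0.7398053573431951 r 0.06062116455158582 h -0.0021367565104565755 tang F 2.340781314361086 rad F -1.5593151397115557 n F -6.540670870909755 w 0.022857796527849895 tilt 33.70817080144238
[[-0.0015, -0.0036, -0.0051, 0, 0.02], [0.0006, -0.0034, -0.0049, 0, 0.02], [0.0006, -0.0029, -0.0052, 0, 0.02], [0.0006, -0.0023, -0.0055, 0, 0.02], [0.0005, -0.0018, -0.0057, 0, 0.02], [0.0005, -0.0012, -0.0059, 0, 0.02]]
```

View pics/cmp.png

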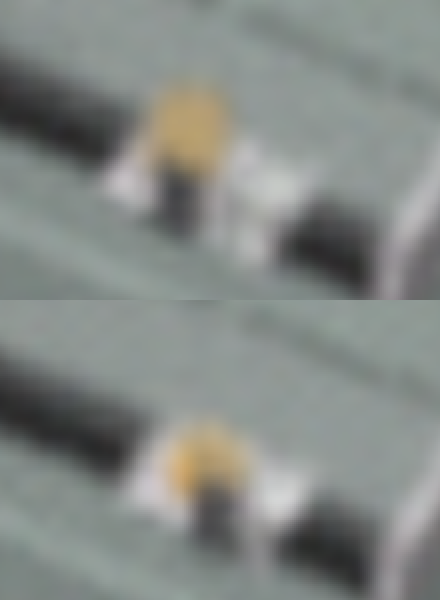

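Request:
{"op": "apply_moves", "data": {"plan": [[0, 0, 0, 0, 0.06], [0, 0, 0, 0, 0.06], [0, 0, 0, 0, 0.06], [0, 0, 0, 0, 0.06], [-0.02, 0, 0, 0, 0.06], [-0.03, 0, 0, 0, 0.06], [-0.03, 0, 0, 0, 0.06], [-0.03, 0, 0, 0, 0.06], [-0.02, 0, 0, 0, 0.085], [0, 0, 0, 0, 0.085], [0, 0, 0, 0, 0.085]]}}

```text
t: 21.0
tool_pos: [0.5669, 0.0132, 0.3284]
tcp_rot: [-1.418, 0.876, 0.626]
ft_force: [0.4, 0.2, 0.6]
gripper_width: 0.0852
```

```bash
python3 st.py; python3 look.py 16; python3 - <<'E'
from h import *
w=capture('wrist');save(w,'w16.png')
for k in ['clamp_mid']:print([(np.round(r['location'],1),round(r['p'],2)) for r in spotter.landmark_of(k,w)[:3]])
E
```

```text
21.0 [0.5669 0.0132 0.3284] [ 0.1244 -0.0608 -0.2943  0.7563 -0.1991  0.1903] [0.4361 0.1857 0.5594] 0.08524820452202346
[[ 0.5584 -0.8171  0.1432]
 [-0.1294  0.0846  0.988 ]
 [-0.8194 -0.5702 -0.0585]]
[(array([537.1,  62.1]), 0.95)]
```

View pics/w16.png

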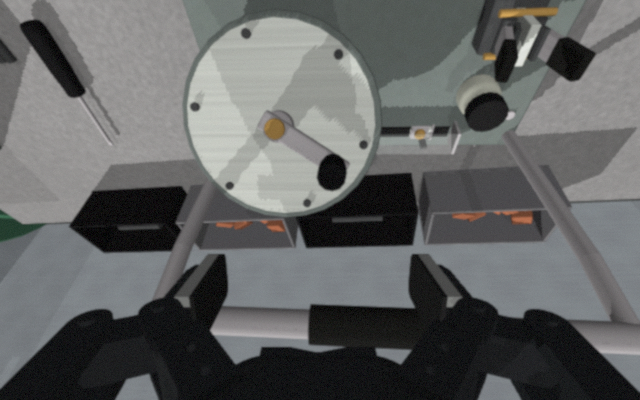

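View pics/s16z.png

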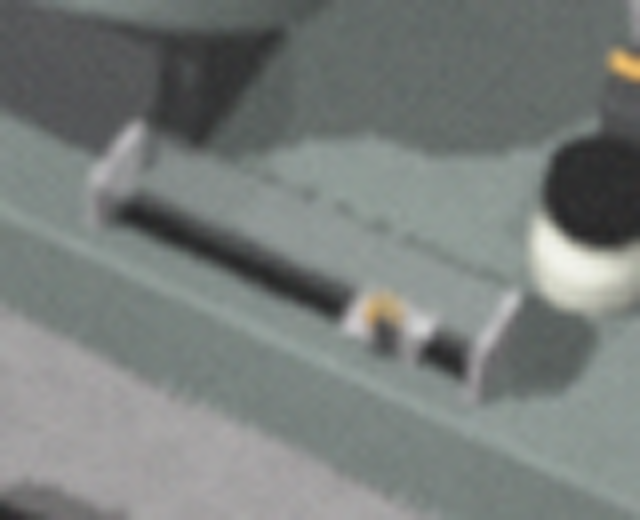

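Request:
{"op": "apply_moves", "data": {"plan": [[-0.005, 0.007, 0.02, 0, 0.085], [0, 0.013, 0.025, 0, 0.085], [0, 0.013, 0.025, 0, 0.085], [0, 0.013, 0.025, 0, 0.085], [0, 0.014, 0.025, 0, 0.085], [0, 0.014, 0.025, 0, 0.085], [0, 0.014, 0.02, 0, 0.085], [0, 0.01, 0.005, 0, 0.085], [0, 0, 0, 0, 0.085], [0, 0, 0, 0, 0.085], [0, 0, 0, 0, 0.085]]}}

```text
t: 22.25
tool_pos: [0.5065, 0.1911, 0.2478]
tcp_rot: [-1.42, 0.904, 0.631]
ft_force: [0.6, 0.2, 0.2]
gripper_width: 0.0849
```

```bash
python3 st.py; python3 - <<'E'
from h import *
np.set_printoptions(precision=4,suppress=True)
w=capture('wrist');save(w,'w17.png')
for k in ['clamp_mid']:
    L=spotter.landmark_of(k,w)[:3];print([(np.round(r['location'],1),round(r['p'],2)) for r in L])
    print(atz(w,L[0]['location'],.15),proj(w,[.581,.172,.15]))
E
```

```text
22.25 [0.5065 0.1911 0.2478] [ 0.5866  0.0386 -0.3832  0.7302 -0.432   0.622 ] [0.6433 0.1524 0.2341] 0.0848994429875571
[[ 0.5393 -0.8287  0.15  ]
 [-0.1443  0.0846  0.9859]
 [-0.8297 -0.5533 -0.0739]]
[(array([319.1, 206.5]), 0.69)]
[0.577  0.1748 0.15  ] [[316.5534 209.5455]]
```

View pics/w17.png

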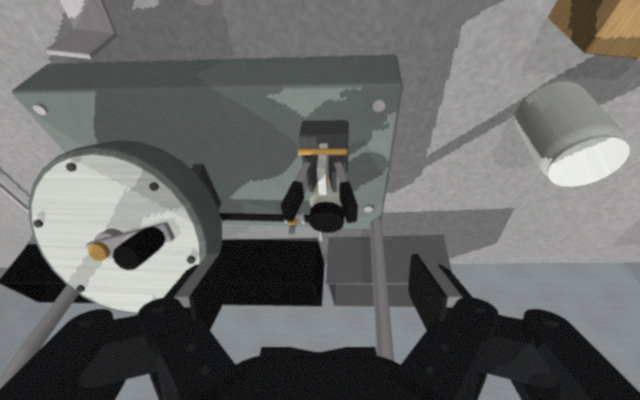

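Request:
{"op": "apply_moves", "data": {"plan": [[0.02, -0.002, 0, 0, 0.085], [0.025, -0.002, 0, 0, 0.085], [0.025, -0.002, 0.001, 0, 0.085], [0.01, -0.002, 0, 0, 0.085], [0, 0, 0, 0, 0.085], [0, 0, 0, 0, 0.085]]}}

```text
t: 22.95
tool_pos: [0.5621, 0.1768, 0.1906]
tcp_rot: [-1.413, 0.898, 0.621]
ft_force: [-0.4, 0.5, 0.1]
gripper_width: 0.0848
```

```bash
python3 st.py; python3 - <<'E'
from h import *
np.set_printoptions(precision=4,suppress=True)
w=capture('wrist');save(w,'w18.png')
for k in ['clamp_mid']:
    L=spotter.landmark_of(k,w)[:3];print([(np.round(r['location'],1),round(r['p'],2)) for r in L])
    print(atz(w,L[0]['location'],.15),proj(w,[.579,.174,.15]))
E
```

```text
22.95 [0.5621 0.1768 0.1906] [ 0.4956  0.1658 -0.412   0.529  -0.3964  0.5387] [-0.3976  0.4992  0.1034] 0.08476545075979454
[[ 0.5467 -0.8224  0.1574]
 [-0.1433  0.0933  0.9853]
 [-0.825  -0.5612 -0.0669]]
[]Traceback (most recent call last):
  File "<stdin>", line 6, in <module>
IndexError: list index out of range
```

View pics/w18.png

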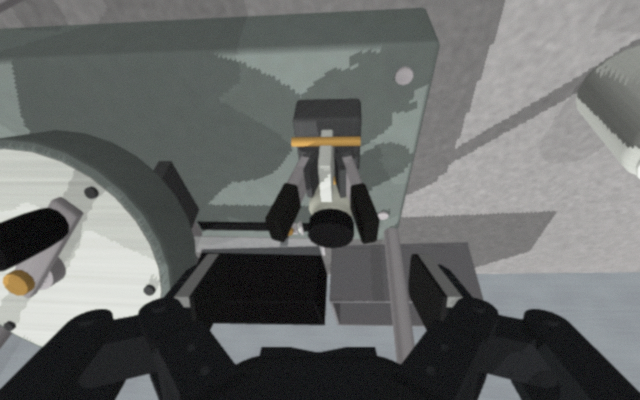

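Request:
{"op": "apply_moves", "data": {"plan": [[0.015, 0.002, 0.002, 0, 0.085], [0.015, 0.002, 0, 0, 0.085], [0.01, 0.001, 0, 0, 0.085], [0.003, 0, 0, 0, 0.085], [0, 0, 0, 0, 0.085]]}}

```text
t: 23.55
tool_pos: [0.5835, 0.1761, 0.1576]
tcp_rot: [-1.413, 0.886, 0.618]
ft_force: [0.6, 0.1, -0.9]
gripper_width: 0.085
```

```bash
python3 st.py; python3 - <<'E'
from h import *
w=capture('wrist');save(w,'w19.png');w=capture('scene');save(w,'s19.png')
a=cv2.imread('pics/s19.png')[190:270,350:430];cv2.imwrite('pics/s19z.png',cv2.resize(a,None,fx=7,fy=7,interpolation=2))
E
```

```text
23.55 [0.5835 0.1761 0.1576] [ 0.472   0.2351 -0.4308  0.4209 -0.3839  0.5125] [ 0.6359  0.0735 -0.8921] 0.08502603733144347
[[ 0.5546 -0.8177  0.1544]
 [-0.1374  0.093   0.9861]
 [-0.8207 -0.5681 -0.0608]]
```

View pics/w19.png

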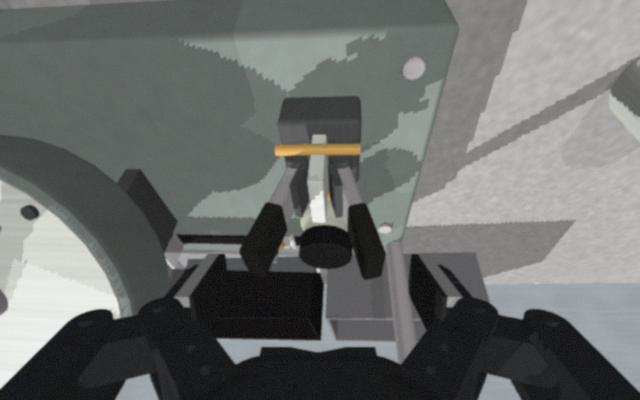

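View pics/s19z.png

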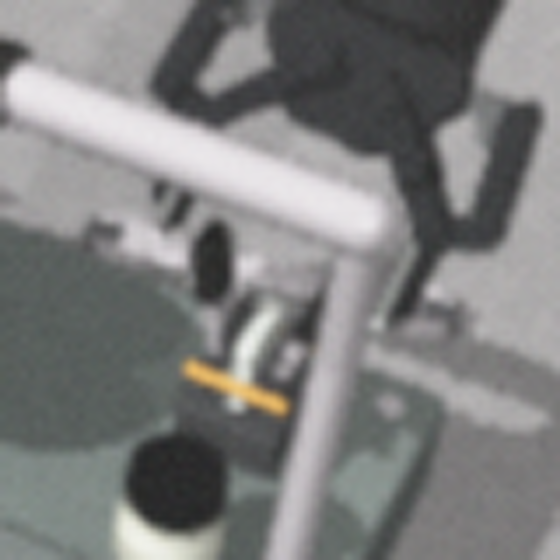

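Request:
{"op": "apply_moves", "data": {"plan": [[0.005, 0, -0.001, 0, 0.085], [0.004, 0, -0.001, 0, 0.085], [0, 0, 0, 0, 0.085], [0, 0, 0, 0, 0.06], [0, 0, 0, 0, 0.05], [0, 0, 0, 0, 0.04], [0, 0, 0, 0, 0.03], [0, 0, 0, 0, 0.03], [0, 0, 0, 0, 0.03], [0, 0, 0, 0, 0.03]], "squeeze": 40}}

```text
t: 24.65
tool_pos: [0.5894, 0.1728, 0.1541]
tcp_rot: [-1.413, 0.882, 0.614]
ft_force: [-1.3, -1.7, 1.3]
gripper_width: 0.0325
```

```bash
python3 st.py; python3 - <<'E'
from h import *
w=capture('wrist');save(w,'w20.png')
E
```

```text
24.65 [0.5894 0.1728 0.1541] [ 0.4612  0.2444 -0.4335  0.3993 -0.3804  0.5019] [-1.2926 -1.6667  1.3159] 0.03249689226161021
[[ 0.5592 -0.8143  0.1553]
 [-0.1368  0.0942  0.9861]
 [-0.8177 -0.5727 -0.0587]]
```

View pics/w20.png

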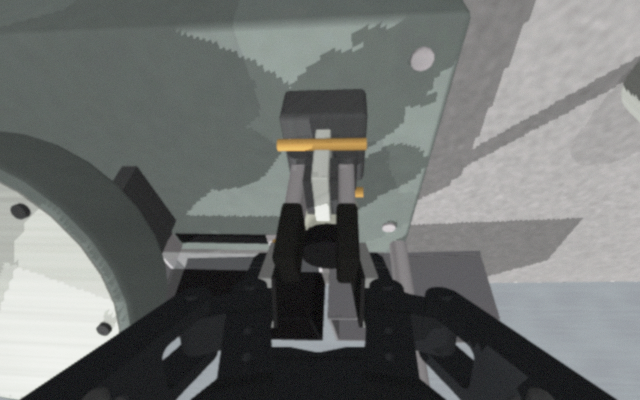

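Request:
{"op": "apply_moves", "data": {"plan": [[0, 0, 0, 0, 0.03], [0, 0, 0, 0, 0.03], [0, 0, 0, 0, 0.05], [0, 0, 0, 0, 0.075], [0, 0, 0, 0, 0.085], [0, 0, 0, 0, 0.085], [0, 0, 0, 0, 0.085], [0, 0, 0, 0, 0.085]]}}

```text
t: 25.5
tool_pos: [0.5893, 0.1732, 0.1537]
tcp_rot: [-1.413, 0.882, 0.615]
ft_force: [-0.0, -0.0, 0.1]
gripper_width: 0.0851
```

```bash
python3 st.py; python3 - <<'E'
from h import *
w=capture('wrist');save(w,'w21.png')
E
```

```text
25.5 [0.5893 0.1732 0.1537] [ 0.4618  0.2453 -0.4332  0.3993 -0.3806  0.5017] [-0.0447 -0.0442  0.1494] 0.0850983212921077
[[ 0.5589 -0.8147  0.1546]
 [-0.1368  0.0933  0.9862]
 [-0.8179 -0.5723 -0.0593]]
```

View pics/w21.png

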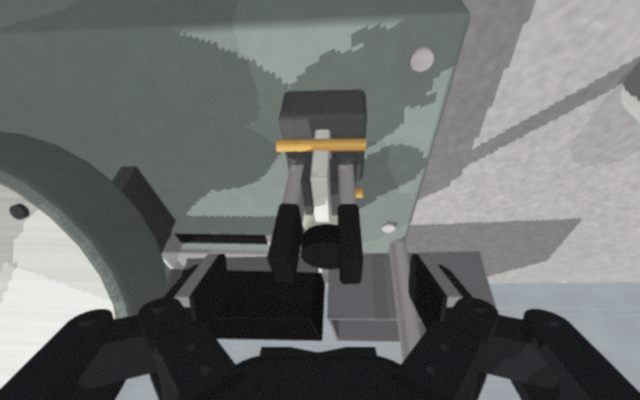

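Request:
{"op": "apply_moves", "data": {"plan": [[-0.02, 0, 0, 0, 0.085], [-0.03, 0, 0, 0, 0.085], [-0.03, 0, 0, 0, 0.085], [-0.02, 0, 0, 0, 0.085], [0, 0, 0, 0, 0.085], [0, 0, 0, 0, 0.085]]}}

```text
t: 26.15
tool_pos: [0.5314, 0.1868, 0.237]
tcp_rot: [-1.413, 0.884, 0.616]
ft_force: [0.6, -0.6, -0.5]
gripper_width: 0.0849
```

```bash
python3 st.py; python3 - <<'E'
from h import *
w=capture('wrist');save(w,'w22.png');S=capture('scene');save(S,'s22.png');T=capture('top');save(T,'t22.png')
a=cv2.imread('pics/w22.png')[80:260,240:400];b=cv2.imread('pics/w17.png')[80:260,240:400];cv2.imwrite('pics/c22.png',cv2.resize(np.hstack([b,a]),None,fx=2.5,fy=2.5,interpolation=2))
a=cv2.imread('pics/s22.png')[190:270,350:430];cv2.imwrite('pics/s22z.png',cv2.resize(a,None,fx=7,fy=7,interpolation=2))
E
```

```text
26.15 [0.5314 0.1868 0.237 ] [ 0.5494  0.0718 -0.3914  0.6499 -0.4205  0.5872] [ 0.6436 -0.6296 -0.5055] 0.08492991736939325
[[ 0.5572 -0.8158  0.1552]
 [-0.1375  0.0936  0.9861]
 [-0.8189 -0.5708 -0.06  ]]
```

View pics/c22.png

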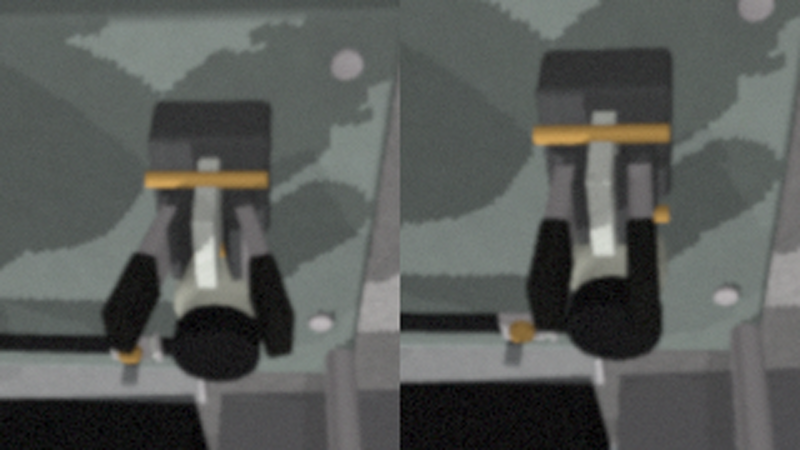

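View pics/s22z.png

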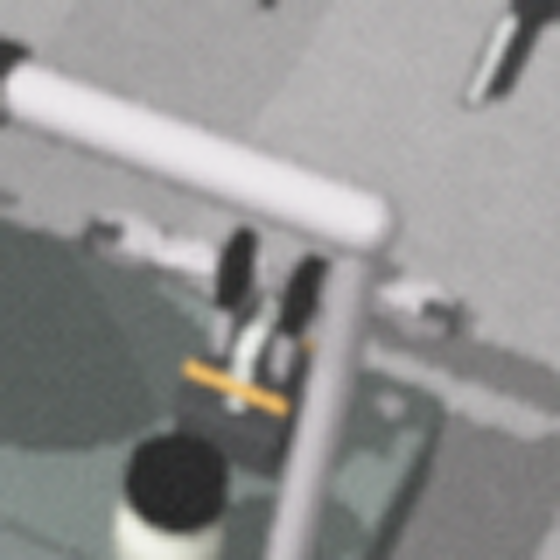

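```bash
python3 - <<'E'
from h import *
np.set_printoptions(precision=1,suppress=True)
w=capture('wrist');save(w,'w23.png');S=capture('scene')
p=np.load('p.npy');yaw=p[2]
def W(v):
    c,s=np.cos(yaw),np.sin(yaw);return np.array([p[0]-.0015+c*v[0]-s*v[1],p[1]+.001+s*v[0]+c*v[1],v[2]])
im=cv2.resize(cv2.imread('pics/w23.png')[80:260,240:400],None,fx=4,fy=3.3,interpolation=2)
for sgn in (1,-1):
  for j,col in ((0,(0,0,255)),(.12,(0,255,255)),(.24,(0,255,0))):
    a=.254-j
    for off in (-.0045,.0045):
      P=[W([-.05,.12+sgn*(.012+np.sin(a)*r+off*np.cos(a)),.1+np.cos(a)*r-sgn*off*np.sin(a)]) for r in(.02,.061)]
      q=proj(w,np.array(P));print(sgn,j,off,q.ravel());q=((q-[240,80]+.5)*[4,3.3]).astype(int)
      cv2.line(im,tuple(map(int,q[0])),tuple(map(int,q[1])),col,1)
cv2.imwrite('pics/ov.png',im)
E
```

```text
1 0 -0.0045 [335.8 170.2 348.4 208.6]
1 0 0.0045 [346.5 168.1 360.3 206.2]
1 0.12 -0.0045 [332.7 170.1 338.4 209.5]
1 0.12 0.0045 [343.7 169.  350.6 208.3]
1 0.24 -0.0045 [329.8 169.8 328.4 209.4]
1 0.24 0.0045 [340.8 169.6 340.7 209.4]
-1 0 -0.0045 [305.2 168.4 287.  205.9]
-1 0 0.0045 [294.6 170.4 275.2 208.2]
-1 0.12 -0.0045 [308.1 169.2 296.3 207.9]
-1 0.12 0.0045 [297.3 170.3 284.3 209.1]
-1 0.24 -0.0045 [310.9 169.8 306.  209.2]
-1 0.24 0.0045 [300.1 170.  293.9 209.2]
```

View pics/ov.png

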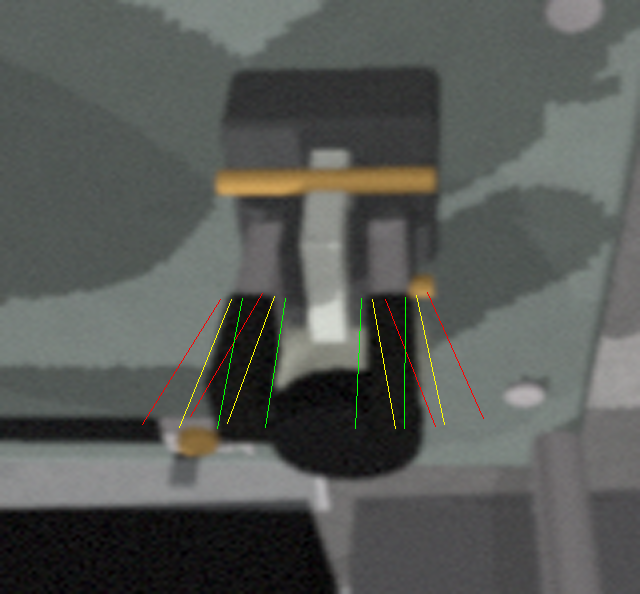

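```bash
python3 - <<'E'
import cv2,numpy as np
a=cv2.imread('pics/t22.png');b=cv2.imread('pics/top0.png');s=cv2.imread('pics/s22.png')
cv2.imwrite('pics/tc.png',cv2.resize(np.vstack([b[110:290,130:480],a[110:290,130:480]]),None,fx=1.6,fy=1.6))
cv2.imwrite('pics/sc.png',cv2.resize(s[160:310,180:500],None,fx=2.4,fy=2.4,interpolation=2))
E
```

```text
(no output)
```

View pics/tc.png

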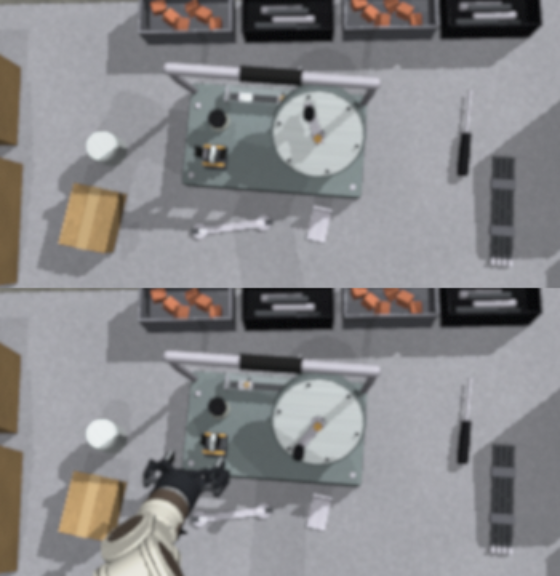

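View pics/sc.png

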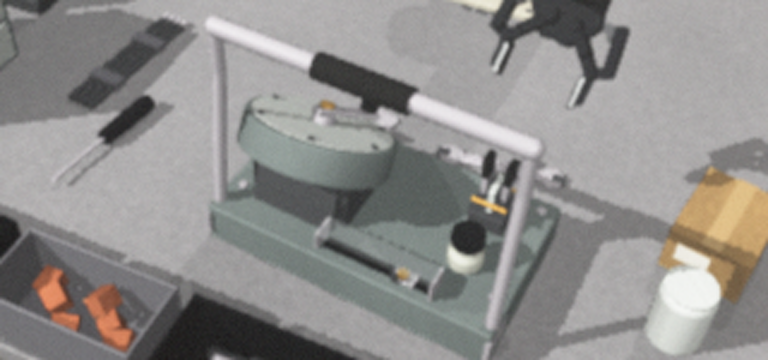

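```bash
python3 - <<'E'
from h import *
import glob
T=capture('top');save(T,'t24.png');S=capture('scene');save(S,'s24.png')
print(status.get_state()['t'])
zt=cv2.imread('pics/t24.png')[150:225,270:370];sc=cv2.imread('pics/s24.png')[185:290,270:375]
cv2.imwrite('pics/z24.png',np.hstack([cv2.resize(zt,(533,400),interpolation=2),cv2.resize(sc,(267,267),interpolation=2).repeat(1,0) if 0 else cv2.resize(sc,(400,400),interpolation=2)])[:, :800])
E
```

```text
26.5
```

View pics/z24.png

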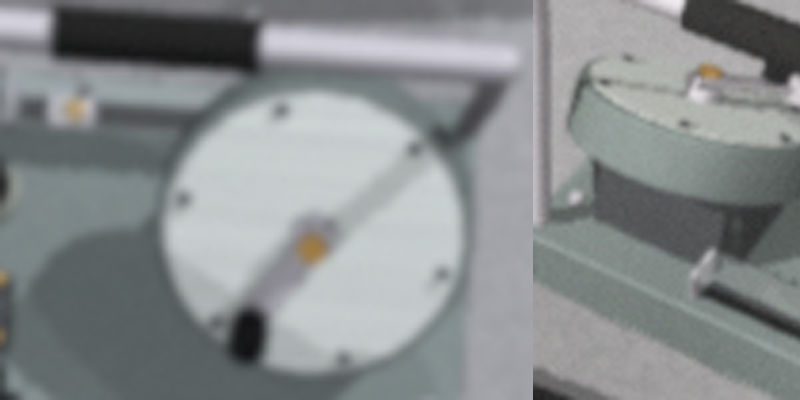

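```bash
cat > ph.py <<'E'
from h import *
yaw=-.089;th=np.radians(30)
xw=np.array([np.cos(yaw),np.sin(yaw),0]);e=np.array([-np.sin(yaw),np.cos(yaw),0]);z=np.array([0,0,1.])
n=-np.sin(th)*xw+np.cos(th)*z;u=np.cos(th)*xw+np.sin(th)*z
F=np.array([.6137,-.0398,.1495])
def ph(c,uv,h=.061):
    o,d=ray(c,uv);t=((F+h*n-o)@n)/(d@n);q=o+t*d-F-h*n
    return np.arctan2(q@e,q@u),np.hypot(q@e,q@u)
E
python3 - <<'E'
from ph import *
T=capture('top')
print(ph(T,[270+245/5.33,150+325/5.33]),[ (k['location'],k['p'],ph(T,k['location'],.045)) for k in spotter.landmark_of('knob_grip',T)[:2]])
# wrist images reconstruct camera poses from tcp
Mc=np.array([[.0005,.2823,-.9593],[-.0001,.9593,.2823],[1,0,.0006]]);tc=np.array([-.1282,.0715,.0008])
K=T['camera_matrix']*0+np.array([[309.48,0,317.8],[0,309.48,202.25],[0,0,1]])
for rv,pos,uv in [([-1.418,.876,.626],[.5669,.0132,.3284],[333,172]),([-1.42,.904,.631],[.5065,.1911,.2478],[133,253]),([-1.413,.898,.621],[.5621,.1768,.1906],[0,245])]:
    M=R.from_rotvec(rv).as_matrix();P=np.eye(4);P[:3,:3]=M@Mc;P[:3,3]=np.array(pos)+M@tc
    print(ph({'camera_matrix':K,'pose':P},uv))
E
```

```text
(np.float64(2.435313508686138), np.float64(0.05092271985740437)) [([313.1, 210.5], 0.57, (np.float64(2.3805114620532617), np.float64(0.061611407288164916)))]
(np.float64(1.0466852328234058), np.float64(0.06055346233315172))
(np.float64(1.8412367396059066), np.float64(0.060507760538260784))
(np.float64(2.4403562366952176), np.float64(0.059560661208933455))
```

```bash
python3 - <<'E'
from h import *
a=[cv2.imread('pics/s%s.png'%k)[255:290,325:370] for k in ('14','16','22','24')]
a=[cv2.resize(x,(400,300),interpolation=cv2.INTER_CUBIC) for x in a]
cv2.imwrite('pics/fol.png',np.vstack([np.hstack(a[:2]),np.hstack(a[2:])]))
T=capture('top');print([(k['location'],k['p']) for k in spotter.landmark_of('follower',T)[:3]])
S=capture('scene');print([(k['location'],k['p']) for k in spotter.landmark_of('follower',S)[:3]])
E
```

```text
[([276.1, 247.7], 0.29)]
[]
```

View pics/fol.png

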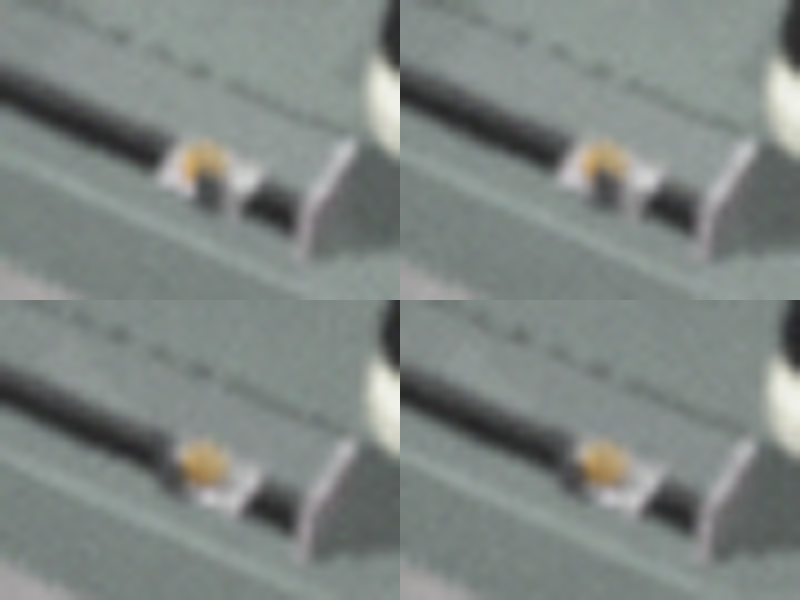

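```bash
python3 - <<'E'
from ph import *
np.set_printoptions(precision=4,suppress=True)
C=np.load('C.npy');s=status.get_state();M=R.from_rotvec(s['tcp_rot']).as_matrix();P=s['tool_pos'];print(s['t'],P)
print('C vs face',(C-F)@n,(C-F)@u,(C-F)@e)
a=2.42;T=C+.06*(np.cos(a)*u+np.sin(a)*e);print('T',T,'tool delta',M.T@(T-P))
E
```

```text
26.8 [0.5314 0.1866 0.2368]
C vs face 0.04691796472592565 0.006088790934450098 0.0003244059943949793
T [0.5603 0.0051 0.1707] tool delta [ 0.0954 -0.0029 -0.1705]
```

Request:
{"op": "apply_moves", "data": {"plan": [[-0.01, 0, -0.015, 0, 0.085], [0, 0, -0.025, 0, 0.085], [0, 0, -0.025, 0, 0.085], [0, 0, -0.025, 0, 0.085], [0, -0.001, -0.025, 0, 0.085], [0, -0.001, -0.025, 0, 0.085], [0, -0.001, -0.02, 0, 0.085], [0, 0, -0.01, 0, 0.085], [0, 0, 0, 0, 0.085], [0, 0, 0, 0, 0.085]]}}

```text
t: 27.8
tool_pos: [0.5012, 0.0152, 0.259]
tcp_rot: [-1.415, 0.881, 0.614]
ft_force: [0.3, 0.0, 0.6]
gripper_width: 0.085
```

```bash
cat > tg.py <<'E'
from ph import *
import sys
np.set_printoptions(precision=4,suppress=True)
C=np.load('C.npy');s=status.get_state();M=R.from_rotvec(s['tcp_rot']).as_matrix();P=s['tool_pos'];print(s['t'],P,s['ft_force'],s['gripper_width']);print(M)
w=capture('wrist');save(w,sys.argv[2])
a=float(sys.argv[1]);T=C+.06*(np.cos(a)*u+np.sin(a)*e);print('tool delta',M.T@(T-P))
L=spotter.landmark_of('knob_grip',w)
print([(k['location'],k['p'],ph(w,k['location'],.045)) for k in L[:2]])
E
python3 tg.py 2.42 w30.png
```

```text
27.8 [0.5012 0.0152 0.259 ] [0.3258 0.0166 0.5605] 0.0849999453952275
[[ 0.5596 -0.8143  0.154 ]
 [-0.1373  0.0921  0.9862]
 [-0.8173 -0.5731 -0.0603]]
tool delta [0.1066 0.0015 0.0044]
[([315.9, 189.0], 0.63, (np.float64(2.536225492447132), np.float64(0.06110852797551594)))]
```

View pics/w30.png

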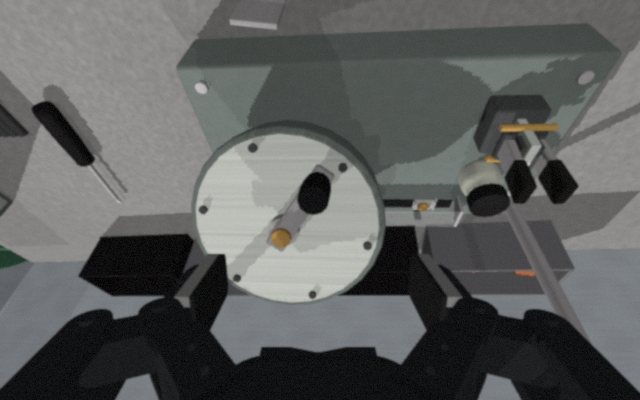

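Request:
{"op": "apply_moves", "data": {"plan": [[0.02, 0.001, 0, 0, 0.085], [0.025, 0.001, 0, 0, 0.085], [0.02, 0.001, 0, 0, 0.085], [0.01, 0.001, 0, 0, 0.085], [0, 0, 0, 0, 0.085], [0, 0, 0, 0, 0.085]]}}

```text
t: 28.5
tool_pos: [0.5433, 0.0112, 0.1939]
tcp_rot: [-1.419, 0.873, 0.621]
ft_force: [-1.0, 0.2, -0.9]
gripper_width: 0.0852
```

```bash
python3 tg.py 2.5 w31.png
```

```text
28.5 [0.5433 0.0112 0.1939] [-0.9835  0.1884 -0.9126] 0.0852439974327957
[[ 0.5621 -0.8144  0.1444]
 [-0.131   0.0847  0.9878]
 [-0.8166 -0.5741 -0.059 ]]
tool delta [ 0.0294  0.002  -0.006 ]
[([300.5, 234.8], 0.77, (np.float64(2.512616803197533), np.float64(0.05654239942105985)))]
```

View pics/w31.png

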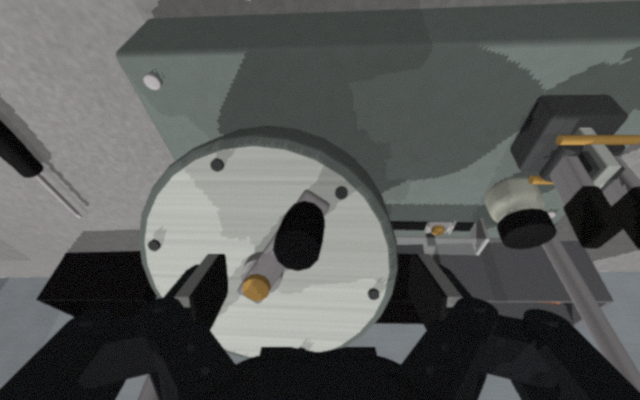

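Request:
{"op": "apply_moves", "data": {"plan": [[0.005, 0.002, -0.004, 0, 0.065], [0.005, 0.002, -0.004, 0, 0.065], [0.008, 0, 0, 0, 0.065], [0.007, 0, 0, 0, 0.065], [0, 0, 0, 0, 0.065], [0, 0, 0, 0, 0.065]], "squeeze": 20}}

```text
t: 29.2
tool_pos: [0.5545, -0.0005, 0.1726]
tcp_rot: [-1.42, 0.869, 0.617]
ft_force: [-0.3, -0.1, 1.0]
gripper_width: 0.0652
```

```bash
python3 tg.py 2.5 w32.png
```

```text
29.2 [ 0.5545 -0.0005  0.1726] [-0.2785 -0.0906  1.0211] 0.06515932630791042
[[ 0.5661 -0.8115  0.1447]
 [-0.1306  0.085   0.9878]
 [-0.8139 -0.5781 -0.0579]]
tool delta [ 0.0042 -0.0001  0.0027]
[([316.4, 262.2], 0.78, (np.float64(2.4911925187078667), np.float64(0.055270877218671605))), ([25.0, 163.4], 0.63, (np.float64(-2.321802019888575), np.float64(0.13545585079410444)))]
```

View pics/w32.png

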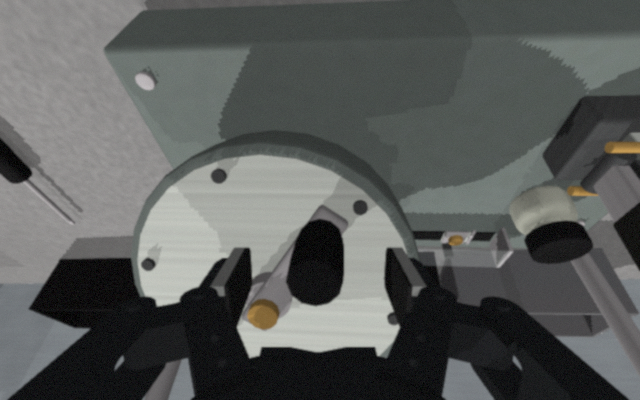

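Request:
{"op": "apply_moves", "data": {"plan": [[0.003, 0, 0, 0, 0.04], [0, 0, 0, 0, 0.03], [0, 0, 0, 0, 0.02], [0, 0, 0, 0, 0.02], [0, 0, 0, 0, 0.02]], "squeeze": 20}}

```text
t: 29.8
tool_pos: [0.5568, -0.0004, 0.1712]
tcp_rot: [-1.42, 0.867, 0.617]
ft_force: [0.5, -1.4, -0.5]
gripper_width: 0.0241
```

```bash
python3 step.py 8 .2
```

```text
t 29.8 phi 2.5206603655425552 r 0.05827736902770672 h 0.001968485815446087 tang F -0.9145294959547174 rad F -0.9825055362676689 n F -0.713592449849543 w 0.0241317311975185 tilt 34.93730398890972
[[0.0018, -0.0062, 0.0103, 0, 0.02], [0.0003, -0.0094, 0.0074, 0, 0.02], [0.0006, -0.0107, 0.0054, 0, 0.02], [0.0009, -0.0115, 0.0032, 0, 0.02], [0.0011, -0.0119, 0.0008, 0, 0.02], [0.0012, -0.0118, -0.0016, 0, 0.02], [0.0014, -0.0113, -0.0039, 0, 0.02], [0.0014, -0.0102, -0.006, 0, 0.02]]
```

Request:
{"op": "apply_moves", "data": {"plan": [[0, -0.007, 0.01, 0, 0.02], [0, -0.0095, 0.0075, 0, 0.02], [0.0005, -0.0105, 0.0055, 0, 0.02], [0.001, -0.0115, 0.003, 0, 0.02], [0.001, -0.012, 0.001, 0, 0.02], [0.001, -0.012, -0.0015, 0, 0.02], [0.0015, -0.0115, -0.004, 0, 0.02]]}}

```text
t: 30.5
tool_pos: [0.6225, 0.0149, 0.2075]
tcp_rot: [-1.42, 0.875, 0.622]
ft_force: [-4.5, -1.2, 1.8]
gripper_width: 0.0243
```

```bash
python3 step.py 8 .18
```

```text
t 30.5 phi 1.1243423126388183 r 0.06094872689656316 h 0.0013523384138834091 tang F -1.951875590184774 rad F -2.65417887139233 n F 3.796542494331644 w 0.024264357713011435 tilt 34.42692891564497
[[0.0026, -0.0088, -0.0061, 0, 0.02], [0.0013, -0.0082, -0.0069, 0, 0.02], [0.0013, -0.0068, -0.0083, 0, 0.02], [0.0012, -0.0052, -0.0094, 0, 0.02], [0.0011, -0.0034, -0.0102, 0, 0.02], [0.001, -0.0016, -0.0106, 0, 0.02], [0.0008, 0.0004, -0.0107, 0, 0.02], [0.0007, 0.0023, -0.0105, 0, 0.02]]
```

Request:
{"op": "apply_moves", "data": {"plan": [[0.001, -0.009, -0.006, 0, 0.02], [0.001, -0.008, -0.007, 0, 0.02], [0.001, -0.007, -0.0085, 0, 0.02], [0.001, -0.005, -0.0095, 0, 0.02], [0.001, -0.0035, -0.01, 0, 0.02], [0, 0, 0, 0, 0.02]]}}

```text
t: 31.1
tool_pos: [0.6481, -0.0309, 0.2253]
tcp_rot: [-1.419, 0.874, 0.626]
ft_force: [-1.0, -0.4, 0.9]
gripper_width: 0.0242
```

```bash
python3 step.py 2 .1; python3 look.py 33
```

```text
t 31.1 phi 0.18763525464799463 r 0.061937854518725514 h 0.0020134683972975595 tang F 0.4529375373987661 rad F -0.4426047490481268 n F 1.2082577437731652 w 0.02419490389273509 tilt 34.3284132721999
[[0.0024, 0.0012, -0.0061, 0, 0.02], [0.0005, -0.0003, -0.006, 0, 0.02]]
```

View pics/s33z.png

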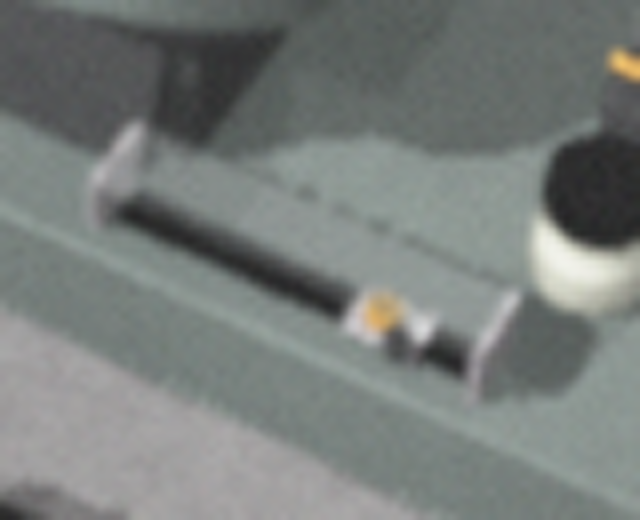

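Request:
{"op": "apply_moves", "data": {"plan": [[0, 0, 0, 0, 0.03], [0, 0, 0, 0, 0.04], [0, 0, 0, 0, 0.06], [0, 0, 0, 0, 0.06], [0, 0, 0, 0, 0.06]]}}

```text
t: 31.65
tool_pos: [0.6482, -0.0302, 0.2256]
tcp_rot: [-1.42, 0.873, 0.626]
ft_force: [0.5, 0.7, -0.0]
gripper_width: 0.0599
```

```bash
python3 tg.py 0.19 w34.png
```

```text
31.65 [ 0.6482 -0.0302  0.2256] [ 0.4506  0.6979 -0.0376] 0.05989507128803546
[[ 0.5603 -0.8162  0.1409]
 [-0.1289  0.0821  0.9883]
 [-0.8182 -0.5719 -0.0592]]
tool delta [ 0.0021  0.0022 -0.0008]
[([323.2, 260.1], 0.58, (np.float64(0.24354033669383982), np.float64(0.06484713184655422)))]
```

View pics/w34.png

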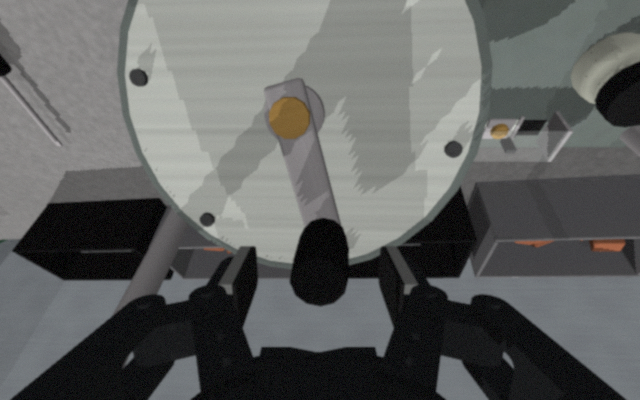

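Knob stays centred between the open fingers (320,265). Hold a moment to see whether it drifts, then retreat straight back.

Request:
{"op": "apply_moves", "data": {"plan": [[0, 0, 0, 0, 0.06], [-0.01, 0, 0, 0, 0.06], [-0.02, 0, 0, 0, 0.06], [-0.03, 0, 0, 0, 0.06], [-0.03, 0, 0, 0, 0.06], [-0.02, 0, 0, 0, 0.06], [0, 0, 0, 0, 0.06], [0, 0, 0, 0, 0.06], [0, 0, 0, 0, 0.06]]}}

```text
t: 32.65
tool_pos: [0.5828, -0.0152, 0.3206]
tcp_rot: [-1.42, 0.872, 0.626]
ft_force: [0.3, 0.1, -0.3]
gripper_width: 0.06
```

```bash
python3 tg.py 0.19 w35.png; python3 - <<'E'
from ph import *
T=capture('top');save(T,'t35.png')
S=capture('scene');save(S,'s35.png')
cv2.imwrite('pics/s35z.png',cv2.resize(cv2.imread('pics/s35.png')[180:300,260:420],None,fx=5,fy=5,interpolation=2))
E
```

```text
32.65 [ 0.5828 -0.0152  0.3206] [ 0.3256  0.122  -0.3212] 0.0599844596028812
[[ 0.5607 -0.8159  0.1407]
 [-0.1286  0.0821  0.9883]
 [-0.8179 -0.5723 -0.0589]]
tool delta [ 0.1185  0.002  -0.0008]
[([319.4, 193.5], 0.57, (np.float64(0.23158845617009405), np.float64(0.06270568550327382)))]
```

View pics/w35.png

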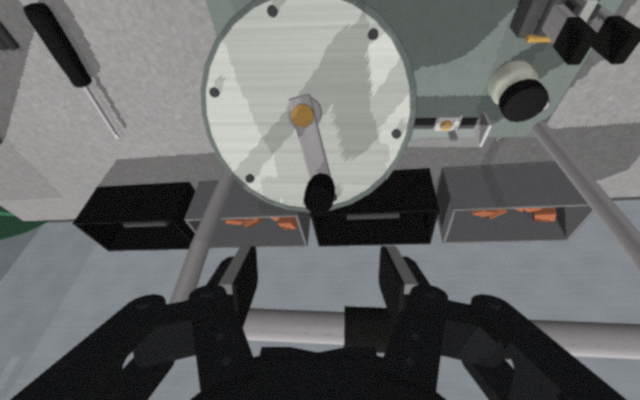

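View pics/s35z.png

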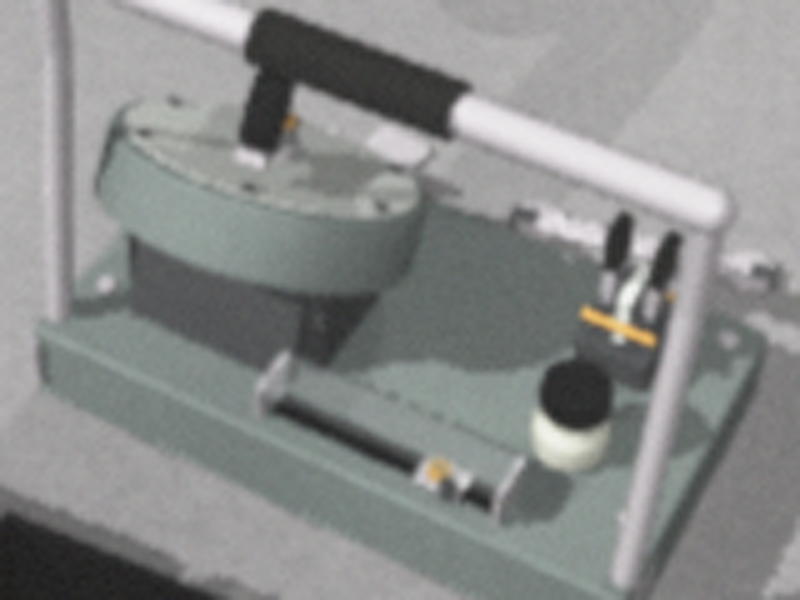

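Request:
{"op": "apply_moves", "data": {"plan": [[0, 0, 0, 0, 0.06], [0, 0, 0, 0, 0.06], [0, 0, 0, 0, 0.06], [0, 0, 0, 0, 0.06], [0, 0, 0, 0, 0.06], [0, 0, 0, 0, 0.06], [0, 0, 0, 0, 0.06], [0, 0, 0, 0, 0.06], [0, 0, 0, 0, 0.06], [0, 0, 0, 0, 0.06], [0, 0, 0, 0, 0.06], [0, 0, 0, 0, 0.06], [0, 0, 0, 0, 0.06], [0, 0, 0, 0, 0.06], [0, 0, 0, 0, 0.06]]}}

```text
t: 34.35
tool_pos: [0.5825, -0.0155, 0.3171]
tcp_rot: [-1.419, 0.878, 0.63]
ft_force: [-0.1, 0.1, 0.2]
gripper_width: 0.0604
```

```bash
python3 tg.py 0.19 w36.png; python3 - <<'E'
from h import *
a=cv2.imread('pics/w35.png')[60:240,190:430];b=cv2.imread('pics/w36.png')[60:240,190:430];cv2.imwrite('pics/c36.png',cv2.resize(np.hstack([a,b]),None,fx=1.6,fy=1.6))
E
```

```text
34.35 [ 0.5825 -0.0155  0.3171] [-0.0776  0.0668  0.158 ] 0.0603556190208608
[[ 0.5557 -0.8194  0.1408]
 [-0.1291  0.0823  0.9882]
 [-0.8213 -0.5673 -0.06  ]]
tool delta [ 0.1157 -0.0009 -0.0006]
[([318.7, 197.9], 0.92, (np.float64(0.21710405373660815), np.float64(0.0627165000041659)))]
```

View pics/c36.png

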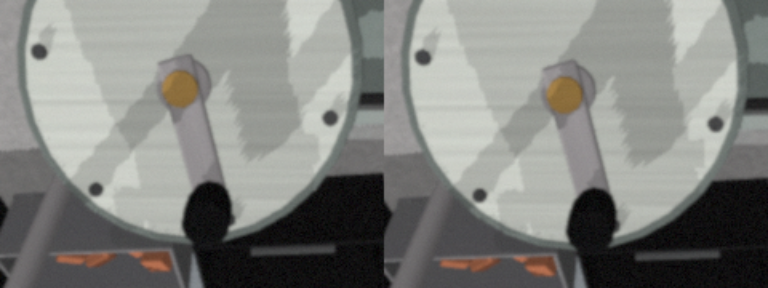

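Crank is at rest (no drift over 1.7 s), pin down, both handles shut, robot clear. Handing in.

```bash
python3 -c "
from station import bot
print(bot.job_done())"
```

```text
the job is handed in; nothing more can be done
None
```

The crank was wound until the drag let go and the pin dropped, and then both clamp handles were squeezed shut. I had to turn the crank again after the clamp step, so the order was not strictly as asked. I handed in at about 34 s, with the robot clear of everything.

**Winding:** I gripped the knob with the tool tilted about 35° along the crank's axis and wound clockwise about 1.9 turns. Drag at the knob fell from about 6 N to about 1 N or less, and the camera showed the brass pin dropped at the gate plate.

**Clamp:** I closed the gripper on both handles and let go. An overlay of the expected handle angles on the camera picture matched "shut" for both, to within a few pixels (about 1 mm).

**What went wrong:** After I let go of the knob, gravity swung the light crank back about 1.7 rad. I only noticed once the clamp was shut. I then gripped the knob again and turned it clockwise to near the top of its circle. I estimate it now sits 0.6 to 1.35 rad past the release point, inside the quarter turn.

**Last checks:**
- The crank did not move over 1.7 s with nothing touching it, and the pin was still down.
- The handles still looked shut in the last scene picture.
- The other objects looked unmoved in the top view taken after the clamp step. I took another top picture after moving the crank again but did not compare it.
- While winding, the force along the knob's axis briefly reached about 33 N because the grip was too firm. I cut the grip from 50 N to 20 N; the highest reading after that was about 28 N.

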